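Empty the spectacle end-piece pan into the frame tray

ROBOT

A 6-joint arm with a two-finger parallel gripper is mounted at the origin on the work surface. World frame = base frame: x ahead of the robot, y to its left, z up, the work surface at z = 0. Lengths are in m, angles in rad, forces in N, time in s.
With the tool pointing down it reaches from about 0.425 to 1.125 m from the base axis. Payload 14.9 kg.
Tool frame: the origin (TCP) lies on the centre line of the jaws, within the pads' length; the fingertips stand 8 mm ahead of it and the grasp point (between the pads) lies 11 mm behind it; z points along the fingers, y is the line along which they close (so a half turn about z gives the same grasp; the last joint's range is limited). The gripper opens to 91 mm and grips with 3 to 60 N. Pads are 32 mm wide; open, the fingers measure 118 mm over their backs; the gripper's body (76 mm by 178 mm) begins 60 mm behind the grasp point.
Start: joints at [1.163, 0.379, 1.734, -0, 1.028, -0.033], TCP at [0.256, 0.651, 0.222] pointing down, gripper open.
Joint ranges: [-2.77, 2.77], [-0.74, 2.19], [0, 2.66], [-1.06, 4.2], [0.31, 2.87], [-3.08, 3.08]. Speed limits (rad/s): [1.89, 1.89, 2.39, 3.14, 3.14, 3.14].

INTERFACE

Orientations are given as a unit quaternion [x, y, z, w].
In Python, from bench import telemetry, read_camera, get_calibration, env gives the robot as it stands. The module is installed in compiled form; this text tells all that it offers.
- The arm moves only by the tool carry_out, never from a script. Its argument "plan" is a list of rows, each an object with "offset": the shift along the tool's x, y, z in units of 50 mm (1.0 is 50 mm), a list of three; "rot": the turn, a rotation vector about the tool's x, y, z in degrees, a list of three; "jaw": the opening, from 0 (shut) to 1 (fully open). In form: [{"offset": [x, y, z], "rot": [rx, ry, rz], "jaw": jaw}, ...]. A call has exactly 5 rows; each row is the pose to reach, as a shift and turn from the pose commanded when the call began, along the tool's axes at that moment; what a row does not reach only later rows make up. A row lasts 1/8 s, in which the tool goes at most 62.5 mm and 10.7 degrees, less where a joint would pass 70% of its speed; a pose out of reach is approached as far as the arm can. A call with a gripper value outside its range is refused whole. The fingers move at their own pace and stop on an object; the grip force is fixed at half the most. Time passes only in rows, so rows that repeat a pose let the fingers close, or fill a call up. It gives the time, the measured TCP pose, the force, the opening and the grip force at its end, in the units of the state.
- telemetry.read_state(): the state, without advancing time (a new reading comes with each control period).
- read_camera(name): name is "scene" or "top" or "wrist"; returns the picture (400x640x3 uint8, red, green, blue); there is no depth.
- get_calibration(name): a dict with "camera_matrix" (3x3 intrinsics, pixels), "extrinsics" (4x4, takes a point from camera to world coordinates); the wrist camera has in their place "mount" (4x4, takes a point from camera to tool coordinates, whose origin is the TCP and whose axes are the flange's). Camera axes: x right, y down, z forward; pixel columns grow to the right and rows downward; lengths in m; the calibration is good to about 2 mm. The wrist camera is an equidistant fisheye: a pixel r from the principal point sees the ray r / f radians off the axis. A picture is of the moment at which its call begins: read the wrist's pose just before it. get_calibration takes no time and is no camera call.
- env.job_done(): hands the job in; it is judged then, once.
The state is a dict: "time": time; "joint_positions": joint angles; "qd": joint speeds; "tau": joint torques, N m; "tcp_pos": TCP position; "eef_rot": TCP orientation; "wrist_force": force on the tool from outside, world axes, zero at the start; "wrist_torque": the same for the moment, N m; "gripper_width": finger opening in m; "grasp_force": force on a finger pad.
Only numpy, scipy, OpenCV 4.12 (cv2) and the standard library are available. Lean on these libraries where they do the work, as an engineer would, in place of code of your own. Each camera call takes 0.05 s, during which the arm holds its last target. There are 200 camera calls.

TASK

First lift the flat file off the small metal parts pan and lay it flat in the shallow tool trough. Then take the pan by its upright grip and tip it, mouth low over the one compartment of the white frame tray that holds no spectacles, so that all five loose end-pieces slide out into that compartment. Set the emptied pan back down flat on the bench, and leave the spectacles, the cleaner bottle and the small weight where they are.

Things in the scene. Friction and masses are not known exactly. Their poses are not given: they have to be found in the camera images.
- pan: loose shovel-shaped aluminium parts pan, 130 long (its x) x 66 wide (its y), 160 g. Origin: centre of its underside, z up. Floor 3 thick; side walls 3 thick, tops 22 above the underside (60 clear between them); rear wall at +x, top 30. The -x end has no wall: it is the pouring mouth. Upright grip at +x: plain tab 12 thick (x) x 36 wide (y), centred at x = +71, y = 0, from the underside up to 78.
- pan_lip (a point): middle of the pan's open pouring edge, at the floor's top surface (pan frame x -65, y 0, z 3)
- pan_grip (a point): point in the pan's upright grip at which to hold it, 18 below the grip's top (pan frame x +71, y 0, z 60); axes as the pan's
- file: loose flat file, 150 long (its x), lying across the pan on the tops of the two side walls at the start. Origin: on its underside at mid-length, z up. Wooden handle from x -75 to -15, 18 wide, 12 thick; steel blade from x -15 to +75, 14 wide, 5 thick; both flat underneath. 60 g, balance point at mid-length.
- trough: fixed shallow grey tool trough for the file, outside 190 (its x) x 80 (its y), 12 high, walls and floor 4 thick. Origin: centre of its underside.
- frame_tray: fixed white frame tray, outside 165 (its x) x 295 (its y), 50 high, floor 10 thick, walls 10 thick; three compartments side by side along its y, each 145 (x) x 85 (y) inside, centred at y -95, 0 and +95. Origin: centre of its underside.
- liner: fixed thin grey felt liner, 141 (x) x 81 (y) x 2, on the floor of the one compartment without spectacles: the place for the end-pieces. Origin: centre of its underside, which is 10 above the bench; axes along the frame tray's. The compartment's rim is 40 above this origin.
- end0: loose black acetate end-piece with a small brass hinge leaf, 22 x 13 x 13, 12 g, one of five alike lying in the pan. Origin: its centre.
- end1: loose black acetate end-piece with a small brass hinge leaf, 22 x 13 x 13, 12 g, one of five alike lying in the pan. Origin: its centre.
- end2: loose black acetate end-piece with a small brass hinge leaf, 22 x 13 x 13, 12 g, one of five alike lying in the pan. Origin: its centre.
- end3: loose black acetate end-piece with a small brass hinge leaf, 22 x 13 x 13, 12 g, one of five alike lying in the pan. Origin: its centre.
- end4: loose black acetate end-piece with a small brass hinge leaf, 22 x 13 x 13, 12 g, one of five alike lying in the pan. Origin: its centre.
- glasses_a: loose folded spectacles, 134 x 40 x 22, in a compartment of the frame tray. Origin: centre of the underside. Leave alone.
- glasses_b: second pair of folded spectacles, as the first, in another compartment. Leave alone.
- cleaner: loose lens-cleaner bottle, diameter 54, 150 high, standing upright. Origin: centre of its underside. Leave alone.
- weight: small loose round bench weight, diameter 42, 32 high. Origin: centre of its underside. Leave alone.
Mind the look-alikes: they are no part of the job. What is shaped like the file but blue or orange is not meant. Leave any yellow look-alike of the pan alone.

How it is judged:
On the way, in this order (a step that is already met when the one before it is completed fails the run):
1. the file lies flat in the tool trough, let go (x of file in the frame of trough between -0.035 and 0.035 m and y of file in the frame of trough between -0.03 and 0.03 m and height (world z) of file below 0.01 m and angle between file's own z axis and vertical below 0.1 rad and contact force between the fingers and file below 0.1 N), for 0.2 s.
2. the pan is tipped by more than 26 degrees with its lip over the spectacle-free compartment (within 120 mm of its centre seen from above) and no higher than 100 mm above the compartment's rim (angle between pan's own z axis and vertical above 0.45 rad and horizontal distance between pan_lip and liner below 0.12 m and z of pan_lip in the frame of liner below 0.14 m), for 0.1 s.
At the end, for the whole second after the job is handed in: All five end-pieces lie at rest in the spectacle-free compartment, below its rim; the file lies flat in the trough (mid-length within 35 mm along, 30 mm across of its centre); the pan stands flat on the bench (within 6 mm, tilt under 0.06 rad), at rest (x of file in the frame of trough between -0.035 and 0.035 m and y of file in the frame of trough between -0.03 and 0.03 m and height (world z) of file below 0.01 m and angle between file's own z axis and vertical below 0.1 rad and height (world z) of pan below 0.006 m and angle between pan's own z axis and vertical below 0.06 rad and linear speed of pan below 0.02 m/s and x of end0 in the frame of liner between -0.073 and 0.073 m and y of end0 in the frame of liner between -0.043 and 0.043 m and z of each of end0, end1, end2, end3, end4 in the frame of liner below 0.04 m and linear speed of each of end0, end1, end2, end3, end4 below 0.03 m/s and x of end1 in the frame of liner between -0.073 and 0.073 m and y of end1 in the frame of liner between -0.043 and 0.043 m and x of end2 in the frame of liner between -0.073 and 0.073 m and y of end2 in the frame of liner between -0.043 and 0.043 m and x of end3 in the frame of liner between -0.073 and 0.073 m and y of end3 in the frame of liner between -0.043 and 0.043 m and x of end4 in the frame of liner between -0.073 and 0.073 m and y of end4 in the frame of liner between -0.043 and 0.043 m); the robot touches nothing.
It fails at once if a pair of spectacles is shifted by more than 25 mm (distance of any of glasses_a, glasses_b from where it was at the start of the episode above 0.025 m).
It fails at once if the bottle or the weight is shifted by more than 30 mm, or the bottle is knocked over (distance of any of cleaner, weight from where it was at the start of the episode above 0.03 m or angle between cleaner's own z axis and vertical above 0.5 rad).
It also fails if it takes over 67 s, if anything falls off the work surface, if the arm or the gripper's body presses on something with over 40 N, if the wrist force passes 120 N, or if a joint passes its speed limit or range.

## Working session

There is one attempt and no reset: what is moved stays moved. The work goes in short steps, Python scripts to look and compute and a tool call to move; the robot and the scene stay as the last step left them, time stands still between calls to the robot, and variables do not carry over. Pictures are saved under pics/ and viewed, at most 10 in all, crops included, and the job is handed in when it is done.

Besides the shell and the picture viewer there is one more tool, called after "Emit:" by a JSON object that holds its "method" and its "body", one argument or row to a line. carry_out: Moves the arm, as the interface text tells. Its arguments: {"type":"object","properties":{"plan":{"type":"array","items":{"type":"object","properties":{"offset":{"type":"array","items":{"type":"number"}},"rot":{"type":"array","items":{"type":"number"}},"jaw":{"type":"number"}}}}},"required":["plan"]}

```bash
mkdir -p pics; python3 - <<'E'
from bench import telemetry, read_camera, get_calibration
import cv2,numpy as np
np.set_printoptions(precision=4,suppress=True)
for n in("scene","top","wrist"):
    im=read_camera(n); cv2.imwrite(f"pics/{n}0.png",im[:,:,::-1])
    print(n,get_calibration(n))
print(telemetry.read_state())
E
```

```text
scene {'camera_matrix': array([[404.443 ,   0.    , 324.0939],
       [  0.    , 404.443 , 195.1154],
       [  0.    ,   0.    ,   1.    ]]), 'extrinsics': array([[ 0.3238,  0.5383, -0.7781,  1.3364],
       [ 0.9461, -0.1733,  0.2738, -0.3613],
       [ 0.0125, -0.8248, -0.5653,  0.6516],
       [ 0.    ,  0.    ,  0.    ,  1.    ]])}
top {'camera_matrix': array([[396.0486,   0.    , 319.1949],
       [  0.    , 396.0486, 196.0261],
       [  0.    ,   0.    ,   1.    ]]), 'extrinsics': array([[ 0.0126, -0.9979,  0.064 ,  0.4531],
       [-0.9999, -0.0131, -0.0083, -0.0406],
       [ 0.0091, -0.0639, -0.9979,  1.2203],
       [ 0.    ,  0.    ,  0.    ,  1.    ]])}
wrist {'camera_matrix': array([[309.7069,   0.    , 316.9288],
       [  0.    , 309.7069, 195.7976],
       [  0.    ,   0.    ,   1.    ]]), 'mount': array([[-0.0018, -0.9715, -0.2372,  0.0657],
       [ 1.    , -0.0019,  0.0001, -0.0012],
       [-0.0005, -0.2372,  0.9715, -0.1626],
       [ 0.    ,  0.    ,  0.    ,  1.    ]])}
{'time': 0.15, 'joint_positions': array([ 1.1627,  0.3793,  1.7346, -0.    ,  1.0285, -0.0333]), 'qd': array([-0.001 , -0.0019, -0.0004,  0.001 ,  0.    ,  0.0016]), 'tau': array([ -0.0005, -76.412 , -43.4652,   0.0651,   0.041 ,  -0.    ]), 'tcp_pos': array([0.2562, 0.6512, 0.2215]), 'eef_rot': array([ 0.1863,  0.9825, -0.0004, -0.0001]), 'wrist_force': array([-0.1952, -0.0889, -1.0903]), 'wrist_torque': array([-0.0043,  0.0182, -0.015 ]), 'grasp_force': 0.0, 'gripper_width': 0.09074569908436791}
```

View pics/top0.png

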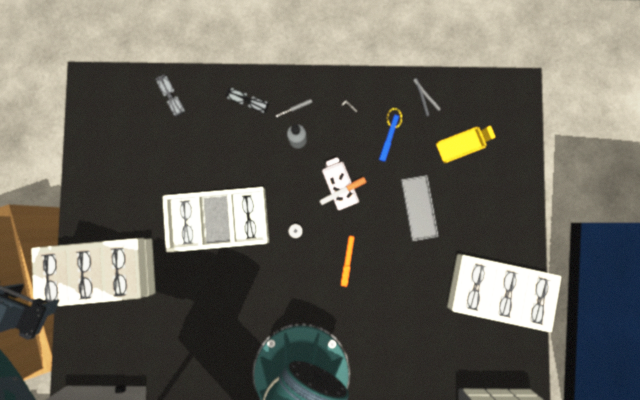

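View pics/scene0.png

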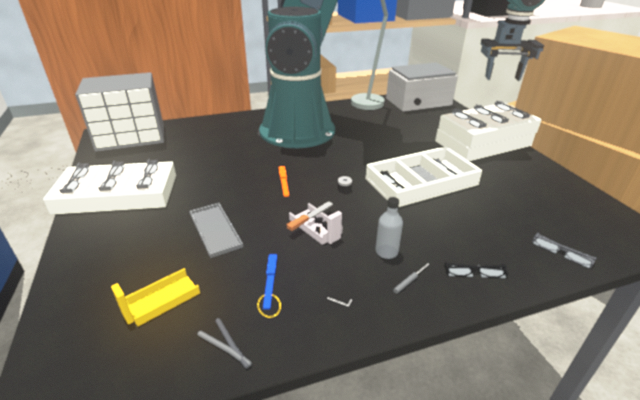

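The top view shows the pan at (340,183) with its grip at (332,162) and mouth at (348,205). The file lies across it, brown handle at about (358,184) and blade at (326,200). The trough is at (420,208), the tray at (216,218) with its liner in the middle compartment, the bottle at (297,135) and the weight at (295,231).

```bash
cat > h.py <<'E'
import numpy as np,cv2
from scipy.spatial.transform import Rotation as R
from bench import telemetry, read_camera, get_calibration
np.set_printoptions(precision=4,suppress=True)
def shot(n,f=None):
    s=telemetry.read_state(); im=read_camera(n)[:,:,::-1].copy()
    if f: cv2.imwrite("pics/"+f,im)
    return im,s
def rays(n,uv,s=None):
    c=get_calibration(n);K=c["camera_matrix"];uv=np.atleast_2d(uv).astype(float)
    d=np.c_[(uv[:,0]-K[0,2])/K[0,0],(uv[:,1]-K[1,2])/K[1,1]]
    if n=="wrist":
        r=np.linalg.norm(d,axis=1,keepdims=True)+1e-12
        d=np.c_[d/r*np.sin(r),np.cos(r)]
        T=np.eye(4);T[:3,:3]=R.from_quat(s["eef_rot"]).as_matrix();T[:3,3]=s["tcp_pos"];E=T@c["mount"]
    else: d=np.c_[d,np.ones(len(d))];E=c["extrinsics"]
    return E[:3,3],d@E[:3,:3].T
def plane(n,uv,z,s=None):
    o,d=rays(n,uv,s);return o+d*((z-o[2])/d[:,2])[:,None]
def tri(obs):
    A=0;b=0
    for o,d in obs:
        d=d.ravel()/np.linalg.norm(d);P=np.eye(3)-np.outer(d,d);A=A+P;b=b+P@o
    return np.linalg.solve(A,b)
def blobs(m,amin=30):
    for c in cv2.findContours(m.astype(np.uint8)*255,cv2.RETR_EXTERNAL,cv2.CHAIN_APPROX_NONE)[0]:
        if cv2.contourArea(c)>=amin: yield c
def move(p,q,s):
    """offset (units) and rotvec (deg) from state to target"""
    r=R.from_quat(s["eef_rot"]); return r.inv().apply(np.array(p)-s["tcp_pos"])/.05,(r.inv()*R.from_quat(q)).as_rotvec(degrees=True)
E
python3 - <<'E'
from h import *
im=cv2.imread("pics/top0.png");hsv=cv2.cvtColor(im,cv2.COLOR_BGR2HSV);h,s,v=cv2.split(hsv)
for nm,m,z in(("white",(v>170)&(s<60),.03),("grey",(v>90)&(v<170)&(s<40),.012),("orange",(h<18)&(s>110)&(v>100),.03)):
    m=m.copy();m[:60]=0;m[300:]=0;m[:,:70]=0;m[:,545:]=0
    for c in blobs(m,25):
        r=cv2.minAreaRect(c);p=plane("top",np.vstack([r[0],cv2.boxPoints(r)]),z)
        print(nm,np.round(r[0]),np.round(r[1],1),round(r[2]),p[:,:2].round(3).tolist())
cv2.imwrite("pics/crop.png",cv2.resize(im[130:250,150:450],None,fx=2.6,fy=2.6,interpolation=cv2.INTER_CUBIC))
E
```

```text
white [499. 285.] [87.3 45.5] 11 [[0.271, -0.591], [0.229, -0.45], [0.361, -0.478], [0.313, -0.734], [0.181, -0.704]]
white [146. 267.] [55.1  2.2] 86 [[0.31, 0.461], [0.391, 0.472], [0.392, 0.466], [0.23, 0.449], [0.23, 0.456]]
white [105. 269.] [60. 70.] 90 [[0.305, 0.581], [0.392, 0.689], [0.394, 0.482], [0.218, 0.474], [0.216, 0.68]]
white [295. 230.] [13. 12.] 90 [[0.425, 0.021], [0.444, 0.039], [0.445, 0.003], [0.406, 0.002], [0.406, 0.038]]
white [214. 219.] [ 57.  102.6] 85 [[0.456, 0.262], [0.526, 0.425], [0.556, 0.119], [0.387, 0.101], [0.357, 0.404]]
white [419. 207.] [58.9 22.7] 80 [[0.499, -0.35], [0.58, -0.301], [0.594, -0.368], [0.419, -0.399], [0.406, -0.332]]
white [333. 185.] [50.  36.2] 68 [[0.562, -0.091], [0.61, -0.011], [0.654, -0.112], [0.514, -0.171], [0.471, -0.07]]
white [167.  85.] [11.6  3.6] 63 [[0.864, 0.418], [0.877, 0.431], [0.883, 0.421], [0.85, 0.404], [0.845, 0.414]]
white [307. 100.] [ 81. 474.] 90 [[0.822, -0.01], [0.937, 0.718], [0.961, -0.741], [0.707, -0.735], [0.686, 0.704]]
grey [476. 285.] [ 6.2 27.1] 6 [[0.267, -0.53], [0.227, -0.515], [0.3
[... 1179 characters left out ...]
71, 0.087]]
grey [257. 104.] [16.6 11.7] 21 [[0.814, 0.145], [0.806, 0.175], [0.84, 0.163], [0.822, 0.114], [0.788, 0.127]]
grey [237.  96.] [17.  11.5] 21 [[0.84, 0.209], [0.832, 0.24], [0.866, 0.228], [0.847, 0.178], [0.813, 0.19]]
grey [423.  98.] [39.9 14.2] 50 [[0.842, -0.369], [0.875, -0.312], [0.905, -0.346], [0.808, -0.425], [0.779, -0.391]]
grey [170.  95.] [41.1 12.1] 63 [[0.839, 0.417], [0.888, 0.464], [0.906, 0.431], [0.79, 0.37], [0.773, 0.403]]
orange [347. 261.] [ 8.7 52.5] 9 [[0.337, -0.136], [0.262, -0.112], [0.416, -0.135], [0.412, -0.161], [0.259, -0.138]]
orange [357. 184.] [ 7.6 20.1] 63 [[0.569, -0.163], [0.565, -0.13], [0.593, -0.185], [0.573, -0.195], [0.545, -0.141]]
```

View pics/crop.png

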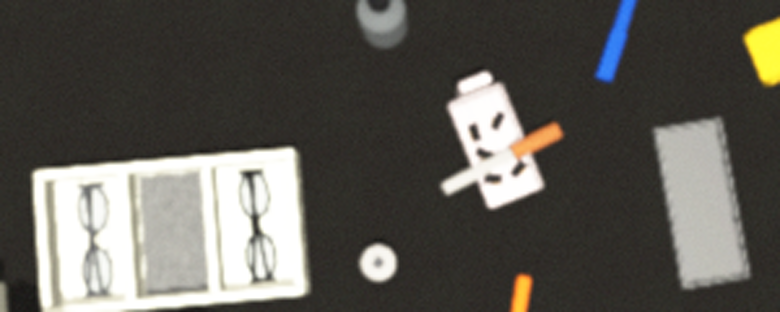

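```bash
cat >> h.py <<'E'
def down(yaw):
    """tool pointing down, tool y at yaw deg"""
    a=np.radians(yaw);y=np.array([np.cos(a),np.sin(a),0]);z=np.array([0,0,-1.]);return R.from_matrix(np.c_[np.cross(y,z),y,z]).as_quat()
def log(): 
    import json
    s=telemetry.read_state();open("log.txt","a").write(json.dumps([s[k].tolist() for k in("joint_positions","tcp_pos","eef_rot")])+"\n");return s
E
python3 - <<'E'
from h import *
print(move([.565,-.11,.2],down(26.5),log()))
E
```

```text
(array([-11.3208, -11.9051,   0.4382]), array([-0.0431,  0.0152, 42.0267]))
```

Emit:
{"method": "carry_out", "body": {
  "plan": [
    {"offset": [-11.32, -11.9, 0.44], "rot": [0, 0, 42], "jaw": 1},
    {"offset": [-11.32, -11.9, 0.44], "rot": [0, 0, 42], "jaw": 1},
    {"offset": [-11.32, -11.9, 0.44], "rot": [0, 0, 42], "jaw": 1},
    {"offset": [-11.32, -11.9, 0.44], "rot": [0, 0, 42], "jaw": 1},
    {"offset": [-11.32, -11.9, 0.44], "rot": [0, 0, 42], "jaw": 1}
  ]
}}

```text
time: 0.78
tcp_pos: [0.3741, 0.3601, 0.2135]
eef_rot: [0.527, 0.85, 0.0, 0.0]
wrist_force: [1.5, 1.0, 0.6]
gripper_width: 0.0912
grasp_force: 0.0
```

```bash
python3 - <<'E'
from h import *
print(move([.565,-.11,.2],down(26.5),log()))
E
```

```text
(array([-10.1192,  -0.7588,   0.2702]), array([ 0.0078,  0.0005, -0.1106]))
```

Emit:
{"method": "carry_out", "body": {
  "plan": [
    {"offset": [-10.1, -0.76, 0.27], "rot": [0, 0, 0], "jaw": 1},
    {"offset": [-10.1, -0.76, 0.27], "rot": [0, 0, 0], "jaw": 1},
    {"offset": [-10.1, -0.76, 0.27], "rot": [0, 0, 0], "jaw": 1},
    {"offset": [-10.1, -0.76, 0.27], "rot": [0, 0, 0], "jaw": 1},
    {"offset": [-10.1, -0.76, 0.27], "rot": [0, 0, 0], "jaw": 1}
  ]
}}

```text
time: 1.4
tcp_pos: [0.4923, 0.0708, 0.2054]
eef_rot: [0.526, 0.85, 0.0, 0.0]
wrist_force: [0.4, 0.9, 0.2]
gripper_width: 0.0915
grasp_force: 0.0
```

```bash
python3 - <<'E'
from h import *
s=log();print(s["tcp_pos"],move([.565,-.11,.2],down(26.5),s))
E
```

```text
[0.4923 0.0708 0.2054] (array([-3.8837, -0.3141,  0.1076]), array([0.0232, 0.0074, 0.0228]))
```

Emit:
{"method": "carry_out", "body": {
  "plan": [
    {"offset": [-1.2, -0.1, 0.03], "rot": [0, 0, 0], "jaw": 1},
    {"offset": [-2.4, -0.2, 0.06], "rot": [0, 0, 0], "jaw": 1},
    {"offset": [-3.5, -0.3, 0.1], "rot": [0, 0, 0], "jaw": 1},
    {"offset": [-3.88, -0.31, 0.1], "rot": [0, 0, 0], "jaw": 1},
    {"offset": [-3.88, -0.31, 0.1], "rot": [0, 0, 0], "jaw": 1}
  ]
}}

```text
time: 2.02
tcp_pos: [0.5647, -0.1082, 0.2]
eef_rot: [0.527, 0.85, -0.0, -0.0]
wrist_force: [0.4, 0.2, 0.7]
gripper_width: 0.0913
grasp_force: 0.0
```

```bash
python3 - <<'E'
from h import *
log();im,s=shot("wrist","w1.png");print(s["tcp_pos"],s["eef_rot"])
np.save("w1.npy",np.r_[s["tcp_pos"],s["eef_rot"]])
E
```

```text
[ 0.5647 -0.1082  0.2   ] [ 0.5266  0.8501 -0.     -0.0003]
```

View pics/w1.png

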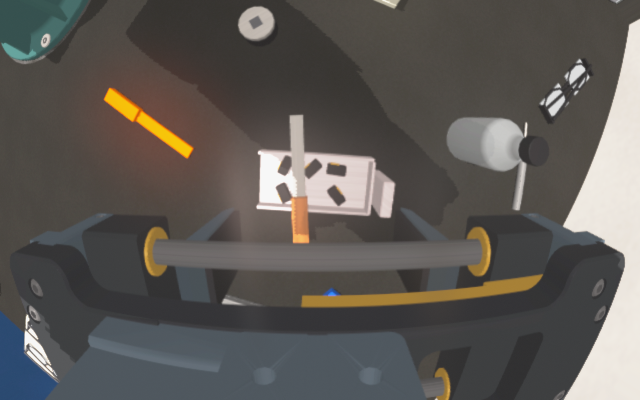

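The wrist view shows the file's blade tip at (296,115) and the blade/handle joint at (299,197). The pan corners are at (259,151), (374,158), (371,215) and (258,211), with the grip at about (386,190).

```bash
python3 - <<'E'
from h import *
im=cv2.imread("pics/w1.png");a=np.load("w1.npy");s=dict(tcp_pos=a[:3],eef_rot=a[3:])
h,S,v=cv2.split(cv2.cvtColor(im,cv2.COLOR_BGR2HSV))
m=(h<18)&(S>110)&(v>90);m[:150]=0;m[:,:220]=0;m[:,380:]=0;m[244:]=0
for c in blobs(m,80):
    r=cv2.minAreaRect(c);print("handle",r);print(plane("wrist",cv2.boxPoints(r),.034,s))
# blade centreline rows above the pan
pts=[]
for row in range(116,148,3):
    x=np.where(v[row,285:310]>110)[0]+285; pts.append([x.mean(),row]); 
pts=np.array(pts);print(pts[[0,-1]]);P=plane("wrist",pts,.027,s);d=P[-1]-P[0];print("blade ctr",P[0],P[-1],"file yaw",np.degrees(np.arctan2(-d[1],-d[0])))
print("tip",plane("wrist",[[296,115],[299,197]],.027,s), "tri tip",tri([rays("wrist",[296,115],s),rays("top",[320.4,202.3])]))
print("pan rim corners",plane("wrist",[[259,151],[374,158],[371,215],[258,211]],.022,s))
print("rear wall corner tri",tri([rays("wrist",[374,158],s),rays("top",[150+448/2.6,130+104/2.6])]))
cv2.imwrite("pics/w1c.png",cv2.resize(im[100:250,240:410],None,fx=4,fy=4,interpolation=cv2.INTER_CUBIC))
E
```

```text
handle ((299.23583984375, 219.55593872070312), (46.04762649536133, 16.638446807861328), 85.8150863647461)
[[ 0.5444 -0.1366  0.034 ]
 [ 0.5602 -0.1273  0.034 ]
 [ 0.5871 -0.1742  0.034 ]
 [ 0.5707 -0.1841  0.034 ]]
[[295.5 116. ]
 [297.  146. ]]
blade ctr [ 0.512  -0.0545  0.027 ] [ 0.5277 -0.0831  0.027 ] file yaw 118.81097852359761
tip [[ 0.512  -0.0533  0.027 ]
 [ 0.5543 -0.1334  0.027 ]] tri tip [ 0.5113 -0.0539  0.0171]
pan rim corners [[ 0.4917 -0.107   0.022 ]
 [ 0.6101 -0.0572  0.022 ]
 [ 0.6388 -0.1171  0.022 ]
 [ 0.519  -0.1709  0.022 ]]
rear wall corner tri [ 0.6089 -0.058   0.0271]
```

View pics/w1c.png

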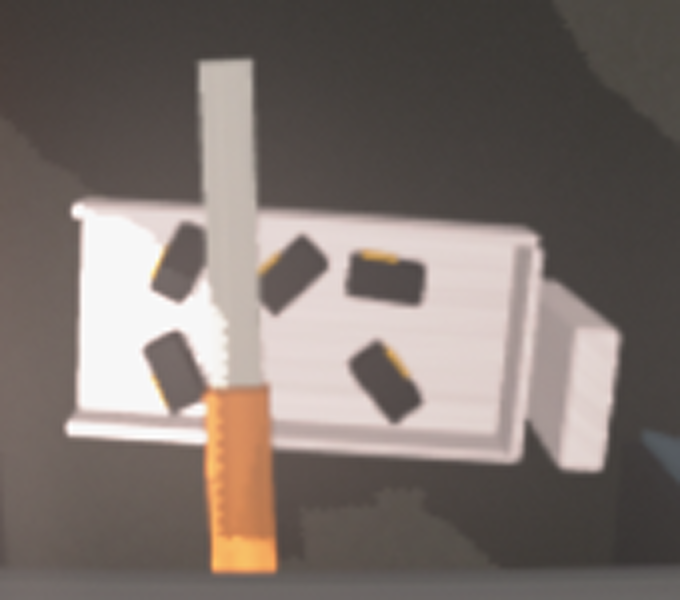

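```bash
python3 - <<'E'
from h import *
s=telemetry.read_state()
print(move([.5722,-.1673,.08],down(28.5),s),move([.5722,-.1673,.029],down(28.5),s))
E
```

```text
(array([-1.1471, -0.3926,  2.3979]), array([-0.031 , -0.0376, -1.9989])) (array([-1.1478, -0.392 ,  3.4179]), array([-0.031 , -0.0376, -1.9989]))
```

Emit:
{"method": "carry_out", "body": {
  "plan": [
    {"offset": [-0.6, -0.2, 0.8], "rot": [0, 0, -2], "jaw": 0.6},
    {"offset": [-1.15, -0.39, 1.6], "rot": [0, 0, -2], "jaw": 0.6},
    {"offset": [-1.15, -0.39, 2.4], "rot": [0, 0, -2], "jaw": 0.6},
    {"offset": [-1.15, -0.39, 3.0], "rot": [0, 0, -2], "jaw": 0.6},
    {"offset": [-1.15, -0.39, 3.42], "rot": [0, 0, -2], "jaw": 0.6}
  ]
}}

```text
time: 2.7
tcp_pos: [0.5723, -0.1663, 0.0281]
eef_rot: [0.51, 0.86, -0.0, -0.001]
wrist_force: [-0.1, -1.6, 0.6]
gripper_width: 0.0546
grasp_force: 0.5
```

Emit:
{"method": "carry_out", "body": {
  "plan": [
    {"offset": [0, 0, 0], "rot": [0, 0, 0], "jaw": 0.6},
    {"offset": [0, 0, 0], "rot": [0, 0, 0], "jaw": 0.1},
    {"offset": [0, 0, 0], "rot": [0, 0, 0], "jaw": 0.1},
    {"offset": [0, 0, 0], "rot": [0, 0, 0], "jaw": 0.1},
    {"offset": [0, 0, 0], "rot": [0, 0, 0], "jaw": 0.1}
  ]
}}

```text
time: 3.32
tcp_pos: [0.5731, -0.1679, 0.0296]
eef_rot: [0.511, 0.86, 0.0, 0.0]
wrist_force: [0.4, -0.1, 1.0]
gripper_width: 0.0178
grasp_force: 26.7
```

Emit:
{"method": "carry_out", "body": {
  "plan": [
    {"offset": [0, 0, -0.5], "rot": [0, 0, 0], "jaw": 0.1},
    {"offset": [0, 0, -1.2], "rot": [0, 0, 0], "jaw": 0.1},
    {"offset": [0, 0, -1.9], "rot": [0, 0, 0], "jaw": 0.1},
    {"offset": [0, 0, -2.2], "rot": [0, 0, 0], "jaw": 0.1},
    {"offset": [0, 0, -2.2], "rot": [0, 0, 0], "jaw": 0.1}
  ]
}}

```text
time: 3.95
tcp_pos: [0.5733, -0.168, 0.1397]
eef_rot: [0.511, 0.86, 0.0, 0.001]
wrist_force: [-0.3, -0.0, -1.0]
gripper_width: 0.0176
grasp_force: 30.0
```

```bash
python3 - <<'E'
from h import *
s=log()
im=cv2.imread("pics/scene0.png");h,S,v=cv2.split(cv2.cvtColor(im,cv2.COLOR_BGR2HSV))
for n,lo,hi in(("scene",(180,195),(250,260)),("top",(395,170),(445,245))):
    im=cv2.imread(f"pics/{n}0.png");v=cv2.cvtColor(im,cv2.COLOR_BGR2GRAY)
    m=np.zeros_like(v);m[lo[1]:hi[1],lo[0]:hi[0]]=v[lo[1]:hi[1],lo[0]:hi[0]]>80
    c=max(blobs(m,50),key=cv2.contourArea);r=cv2.minAreaRect(c);
    q=cv2.approxPolyDP(cv2.convexHull(c),6,True)[:,0] if n=="scene" else cv2.boxPoints(r)
    print(n,q.tolist());P=plane(n,q,.010);print(P, P.mean(0))
print(s["tcp_pos"],s["gripper_width"])
E
```

```text
scene [[180, 195], [219, 202], [243, 246], [210, 258], [181, 237]]
[[ 0.3299 -0.4325  0.01  ]
 [ 0.3971 -0.3338  0.01  ]
 [ 0.5958 -0.3018  0.01  ]
 [ 0.6133 -0.3797  0.01  ]
 [ 0.5169 -0.4385  0.01  ]] [ 0.4906 -0.3773  0.01  ]
top [[400.2538146972656, 178.85433959960938], [427.5494079589844, 173.94113159179688], [438.7950744628906, 236.41690063476562], [411.4994812011719, 241.33010864257812]]
[[ 0.587  -0.2994  0.01  ]
 [ 0.6033 -0.3836  0.01  ]
 [ 0.4121 -0.4171  0.01  ]
 [ 0.3962 -0.3336  0.01  ]] [ 0.4997 -0.3584  0.01  ]
[ 0.5733 -0.168   0.1397] 0.01761527901056243
```

```bash
python3 - <<'E'
from h import *
s=telemetry.read_state();print(move([.4468,-.3664,.13],down(-80),s))
E
```

```text
(array([-2.2779, -4.1168,  0.1922]), array([  0.0909,  -0.0088, 108.5246]))
```

Emit:
{"method": "carry_out", "body": {
  "plan": [
    {"offset": [-0.5, -0.9, 0.05], "rot": [0, 0, 10], "jaw": 0.1},
    {"offset": [-1.0, -1.8, 0.1], "rot": [0, 0, 20], "jaw": 0.1},
    {"offset": [-1.5, -2.6, 0.15], "rot": [0, 0, 30], "jaw": 0.1},
    {"offset": [-2.0, -3.4, 0.19], "rot": [0, 0, 40], "jaw": 0.1},
    {"offset": [-2.28, -4.12, 0.19], "rot": [0, 0, 50], "jaw": 0.1}
  ]
}}

```text
time: 4.58
tcp_pos: [0.4448, -0.3674, 0.1279]
eef_rot: [0.828, 0.56, -0.0, -0.001]
wrist_force: [0.0, 0.6, -0.5]
gripper_width: 0.0177
grasp_force: 30.0
```

Emit:
{"method": "carry_out", "body": {
  "plan": [
    {"offset": [0, 0, 0], "rot": [0, 0, 10], "jaw": 0.1},
    {"offset": [0, 0, 0], "rot": [0, 0, 20], "jaw": 0.1},
    {"offset": [0, 0, 0], "rot": [0, 0, 30], "jaw": 0.1},
    {"offset": [0, 0, 0], "rot": [0, 0, 40], "jaw": 0.1},
    {"offset": [0, 0, 0], "rot": [0, 0, 50], "jaw": 0.1}
  ]
}}

```text
time: 5.2
tcp_pos: [0.4456, -0.3658, 0.1279]
eef_rot: [0.987, 0.158, -0.001, -0.001]
wrist_force: [-0.6, -0.5, -0.2]
gripper_width: 0.0182
grasp_force: 30.0
```

```bash
python3 - <<'E'
from h import *
s=log();print(s["tcp_pos"],move([.4468,-.3664,.06],down(-80),s))
im,s=shot("wrist","w2.png");np.save("w2.npy",np.r_[s["tcp_pos"],s["eef_rot"]])
print(R.from_quat(s["eef_rot"]).as_matrix())
E
```

```text
[ 0.4456 -0.3658  0.1279] (array([0.0201, 0.0216, 1.358 ]), array([-0.1164,  0.0794,  8.192 ]))
[[ 0.95    0.3122 -0.0018]
 [ 0.3122 -0.95    0.0016]
 [-0.0012 -0.0021 -1.    ]]
```

View pics/w2.png

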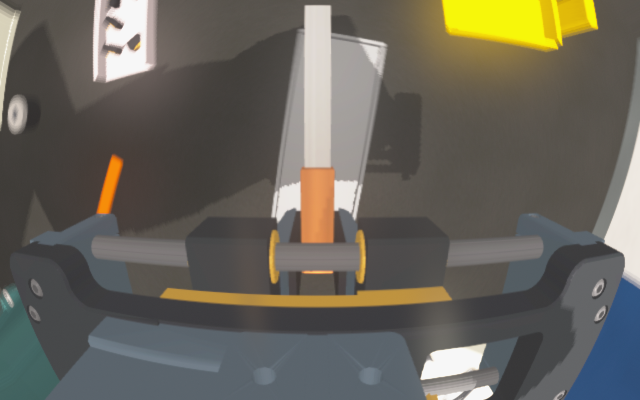

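The trough's far corners are at (298,30) and (386,43), its left edge running down to (273,218) and its right to (357,215). The file hangs straight in the jaws with its tip at (317,6).

```bash
python3 - <<'E'
from h import *
a=np.load("w2.npy");s=dict(tcp_pos=a[:3],eef_rot=a[3:])
P=plane("wrist",[[298,30],[386,43],[357,215],[273,218]],.012,s)[:,:2];print(P)
u=P[0]-P[3]+P[1]-P[2];u/=np.linalg.norm(u);yaw=np.degrees(np.arctan2(u[1],u[0]))
w=np.linalg.norm(P[0]-P[1]);c=(P[0]+P[1])/2-u*.095;print("yaw",yaw,"w",w,"centre",c)
# file tip height by projected length: tip/junction rays at plane TCP z-based
z=s["tcp_pos"][2]-.029+.027;F=plane("wrist",[[317,6],[317,168]],z,s)
d=F[0]-F[1];fy=np.degrees(np.arctan2(d[1],d[0]));print(F,np.linalg.norm(d),fy)
fo=F[0]-.075*d/np.linalg.norm(d);print("file origin",fo)
r=R.from_euler("z",yaw-fy,degrees=True)
st=telemetry.read_state();tgt=np.r_[c,0]+r.apply(st["tcp_pos"]-fo);
q=(r*R.from_quat(st["eef_rot"])).as_quat();ty=np.degrees(np.arctan2(*r.apply(R.from_quat(st["eef_rot"]).as_matrix()[:,1])[[1,0]]));print(tgt,ty)
for zz in(.05,.0335,.012):print(move([tgt[0],tgt[1],zz],down(ty),st))
E
```

```text
[[ 0.5844 -0.3035]
 [ 0.5991 -0.3825]
 [ 0.4382 -0.409 ]
 [ 0.4106 -0.3343]]
yaw 9.711568342965933 w 0.08029958919255331 centre [ 0.4981 -0.359 ]
[[ 0.5698 -0.3264  0.1259]
 [ 0.485  -0.3541  0.1259]] 0.08928964768342977 18.088740296371938
file origin [ 0.4985 -0.3496  0.1259]
[ 0.4434 -0.3673  0.002 ] -80.68979881000843
(array([-0.0499,  0.0186,  1.5586]), array([-0.113 ,  0.0779,  8.3772]))
(array([-0.0495,  0.0193,  1.8886]), array([-0.113 ,  0.0779,  8.3772]))
(array([-0.049 ,  0.0201,  2.3186]), array([-0.113 ,  0.0779,  8.3772]))
```

Emit:
{"method": "carry_out", "body": {
  "plan": [
    {"offset": [-0.05, 0.02, 0.6], "rot": [0, 0, 8.4], "jaw": 0.1},
    {"offset": [-0.05, 0.02, 1.3], "rot": [0, 0, 8.4], "jaw": 0.1},
    {"offset": [-0.05, 0.02, 1.9], "rot": [0, 0, 8.4], "jaw": 0.1},
    {"offset": [-0.05, 0.02, 2.2], "rot": [0, 0, 8.4], "jaw": 0.1},
    {"offset": [-0.05, 0.02, 2.29], "rot": [0, 0, 8.4], "jaw": 0.1}
  ]
}}

```text
time: 5.88
tcp_pos: [0.4438, -0.3677, 0.0141]
eef_rot: [0.996, 0.089, -0.001, -0.001]
wrist_force: [0.0, 0.1, -0.6]
gripper_width: 0.018
grasp_force: 30.0
```

Emit:
{"method": "carry_out", "body": {
  "plan": [
    {"offset": [0, 0, 0], "rot": [0, 0, 0], "jaw": 0.1},
    {"offset": [0, 0, 0], "rot": [0, 0, 0], "jaw": 0.3},
    {"offset": [0, 0, 0], "rot": [0, 0, 0], "jaw": 0.3},
    {"offset": [0, 0, 0], "rot": [0, 0, 0], "jaw": 0.3},
    {"offset": [0, 0, 0], "rot": [0, 0, 0], "jaw": 0.3}
  ]
}}

```text
time: 6.5
tcp_pos: [0.4444, -0.3682, 0.0154]
eef_rot: [0.996, 0.088, 0.0, 0.0]
wrist_force: [-0.3, 0.1, -0.1]
gripper_width: 0.0273
grasp_force: 0.0
```

Emit:
{"method": "carry_out", "body": {
  "plan": [
    {"offset": [0, 0, -0.3], "rot": [0, 0, 0], "jaw": 0.3},
    {"offset": [0, 0, -1], "rot": [0, 0, 0], "jaw": 0.4},
    {"offset": [0, 0, -2], "rot": [0, 0, 0], "jaw": 0.4},
    {"offset": [0, 0, -3], "rot": [0, 0, 0], "jaw": 0.4},
    {"offset": [0, 0, -3.6], "rot": [0, 0, 0], "jaw": 0.4}
  ]
}}

```text
time: 7.12
tcp_pos: [0.4449, -0.3686, 0.1989]
eef_rot: [0.996, 0.088, 0.001, 0.001]
wrist_force: [-0.1, -0.3, -0.6]
gripper_width: 0.0368
grasp_force: 0.0
```

```bash
python3 - <<'E'
from h import *
import json
from scipy.optimize import least_squares
s=log();im,s=shot("wrist","w3.png");np.save("w3.npy",np.r_[s["tcp_pos"],s["eef_rot"]])
L=[json.loads(l) for l in open("log.txt")]
for q,p,e in L: print(np.round(q,3),np.round([np.hypot(p[0],p[1]),p[2]],4),np.round(np.degrees(np.arctan2(p[1],p[0])-q[0]),2))
def f(x):
    a,h,L1,L2,o,L3=x;out=[]
    for q,p,e in L:
        b=q[1]+q[2]
        out+= [a+L1*np.sin(q[1])+L2*np.sin(b)+o*np.cos(b)-np.hypot(p[0],p[1]), h+L1*np.cos(q[1])+L2*np.cos(b)-o*np.sin(b)-L3-p[2]]
    return np.r_[out,1e-3*np.array([x[4]])]
r=least_squares(f,[.0,.4,.5,.5,0,.2]);print(r.x,np.abs(r.fun).max())
E
```

```text
[ 1.163  0.379  1.735 -0.     1.028 -0.033] [0.6997 0.2215] 1.91
[ 0.721  0.104  2.102 -0.     0.935  0.261] [0.5193 0.2135] 2.57
[ 0.096  0.079  2.148  0.     0.915 -0.367] [0.4974 0.2054] 2.69
[-0.23   0.213  2.002  0.     0.927 -0.691] [0.575 0.2  ] 2.32
[-0.324  0.331  1.981 -0.     0.828 -0.822] [0.5974 0.1397] 2.23
[-0.728  0.322  2.024 -0.     0.799  0.526] [0.5765 0.1279] 2.32
[-0.732  0.217  1.999  0.     0.922  0.662] [0.5777 0.1989] 2.31
[ 0.0007 -0.2514  0.5494  0.6043  0.0418 -0.3106] 0.0007700997173456514
```

View pics/w3.png

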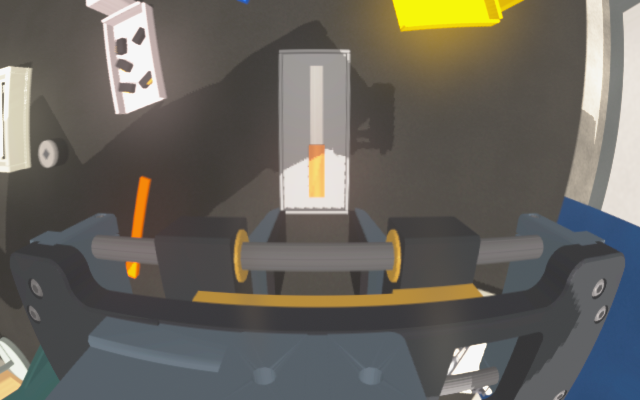

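The file lies in the trough, centred, and let go (316,65–197). Next is a closer look at the pan grip and the bottle.

```bash
python3 - <<'E'
from h import *
s=telemetry.read_state();print(s["tcp_pos"],move([.60,-.10,.26],down(-160),s))
a=np.load("w1.npy");w=dict(tcp_pos=a[:3],eef_rot=a[3:])
print("grip top w1",plane("wrist",[[379,171],[396,182],[391,217],[380,217]],.078,w))
E
```

```text
[ 0.4459 -0.3696  0.202 ] (array([ 3.9864, -4.759 , -1.1693]), array([ 0.0871, -0.4107, 80.1289]))
grip top w1 [[ 0.6087 -0.0629  0.078 ]
 [ 0.6287 -0.0646  0.078 ]
 [ 0.6416 -0.0973  0.078 ]
 [ 0.6316 -0.1021  0.078 ]]
```

Emit:
{"method": "carry_out", "body": {
  "plan": [
    {"offset": [0.6, -0.7, -0.9], "rot": [0, 0, 10], "jaw": 0.4},
    {"offset": [1.2, -1.4, -1.2], "rot": [0, 0, 20], "jaw": 0.4},
    {"offset": [1.8, -2.2, -1.2], "rot": [0, 0, 30], "jaw": 0.4},
    {"offset": [2.4, -2.9, -1.2], "rot": [0, 0, 40], "jaw": 0.4},
    {"offset": [3.0, -3.6, -1.2], "rot": [0, 0, 50], "jaw": 0.4}
  ]
}}

```text
time: 7.8
tcp_pos: [0.5608, -0.1631, 0.2562]
eef_rot: [0.939, -0.344, 0.0, -0.0]
wrist_force: [0.8, -0.4, -0.0]
gripper_width: 0.0366
grasp_force: 0.0
```

```bash
python3 - <<'E'
from h import *
s=telemetry.read_state();print(s["tcp_pos"],move([.60,-.10,.26],down(-160),s))
E
```

```text
[ 0.5608 -0.1631  0.2562] (array([-0.216 , -1.4697, -0.0759]), array([-0.0306, -0.0411, 29.8   ]))
```

Emit:
{"method": "carry_out", "body": {
  "plan": [
    {"offset": [-0.1, -0.6, -0.08], "rot": [0, 0, 10], "jaw": 0.4},
    {"offset": [-0.2, -1.2, -0.08], "rot": [0, 0, 20], "jaw": 0.4},
    {"offset": [-0.22, -1.47, -0.08], "rot": [0, 0, 29.8], "jaw": 0.4},
    {"offset": [-0.22, -1.47, -0.08], "rot": [0, 0, 29.8], "jaw": 0.4},
    {"offset": [-0.22, -1.47, -0.08], "rot": [0, 0, 29.8], "jaw": 0.4}
  ]
}}

```text
time: 8.43
tcp_pos: [0.5986, -0.1015, 0.2595]
eef_rot: [0.822, -0.57, 0.0, 0.0]
wrist_force: [-0.5, -0.0, 0.7]
gripper_width: 0.0366
grasp_force: 0.0
```

```bash
python3 - <<'E'
from h import *
s=log();print(s["tcp_pos"])
im,s=shot("wrist","w4.png");np.save("w4.npy",np.r_[s["tcp_pos"],s["eef_rot"]])
E
```

```text
[ 0.5986 -0.1015  0.2595]
```

View pics/w4.png

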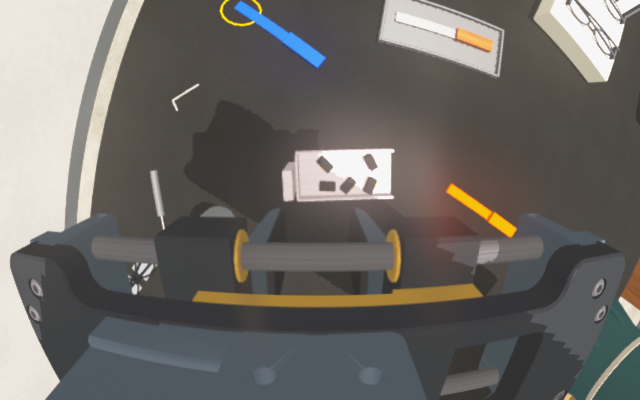

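The pan body spans (296–393, 150–200) with its grip at (283–296, 163–201). The pieces are uncovered and the bottle's edge is near (217,208).

```bash
python3 - <<'E'
from h import *
def ld(f):
    a=np.load(f);return dict(tcp_pos=a[:3],eef_rot=a[3:])
w1,w4=ld("w1.npy"),ld("w4.npy")
G=plane("wrist",[[384.5,180.5],[395,182.5],[391.2,217.5],[380.5,217]],.078,w1)
print("grip top w1",G,G.mean(0)); e=(G[0]-G[3]+G[1]-G[2]);print("yaw",np.degrees(np.arctan2(e[1],e[0]))-90)
im=cv2.imread("pics/w4.png");v=cv2.cvtColor(im,cv2.COLOR_BGR2GRAY)
m=np.zeros_like(v);m[140:206,270:400]=v[140:206,270:400]>120
c=max(blobs(m,100),key=cv2.contourArea);x,y,w,h=cv2.boundingRect(c);print(x,y,w,h)
# columns/rows profile of the mask
print("rowspan by col",[(cx,np.where(m[:,cx])[0][[0,-1]].tolist()) for cx in range(x,x+w,8)])
cv2.imwrite("pics/w4c.png",cv2.resize(im[135:225,190:400],None,fx=3.8,fy=3.8,interpolation=cv2.INTER_CUBIC))
# bottle in w1: base left side; in top: blob
im=cv2.imread("pics/w1.png");g=cv2.cvtColor(im,cv2.COLOR_BGR2GRAY)
m=np.zeros_like(g);m[100:190,430:527]=g[100:190,430:527]>90
c=max(blobs(m,200),key=cv2.contourArea);print("bottle w1",cv2.boundingRect(c));hull=c[:,0]
B=plane("wrist",hull,0,w1)[:,:2];
# nearest base points: min range from camera ground point
o,_=rays("wrist",[317,196],w1);d=np.linalg.norm(B-o[:2],axis=1);i=d.argmin();print("cam",o,"nearest base pt",B[i],hull[i]); u=(B[i]-o[:2])/d[i];print("base centre ~",B[i]+.027*u)
im=cv2.imread("pics/top0.png");g=cv2.cvtColor(im,cv2.COLOR_BGR2GRAY)
m=np.zeros_like(g);m[120:152,283:312]=g[120:152,283:312]>75
c=max(blobs(m,30),key=cv2.contourArea);B=plane("top",c[:,0],0)[:,:2];o,_=rays("top",[319,196]);d=np.linalg.norm(B-o[:2],axis=1);i=d.argmin();u=(B[i]-o[:2])/d[i];print("top base ctr",B[i]+.027*u,cv2.boundingRect(c))
E
```

```text
grip top w1 [[ 0.6163 -0.0679  0.078 ]
 [ 0.6265 -0.0649  0.078 ]
 [ 0.6405 -0.097   0.078 ]
 [ 0.6305 -0.1013  0.078 ]] [ 0.6285 -0.0828  0.078 ]
yaw 23.292223826298653
282 148 113 54
rowspan by col [(282, [170, 185]), (290, [162, 200]), (298, [151, 201]), (306, [150, 201]), (314, [150, 201]), (322, [149, 201]), (330, [149, 200]), (338, [149, 200]), (346, [148, 200]), (354, [149, 199]), (362, [148, 199]), (370, [148, 199]), (378, [148, 199]), (386, [148, 199]), (394, [149, 198])]
bottle w1 (446, 117, 81, 73)
cam [ 0.5356 -0.0481  0.3626] nearest base pt [0.6827 0.0121] [446 136]
base centre ~ [0.7077 0.0223]
top base ctr [0.7064 0.0237] (287, 125, 19, 24)
```

View pics/w4c.png

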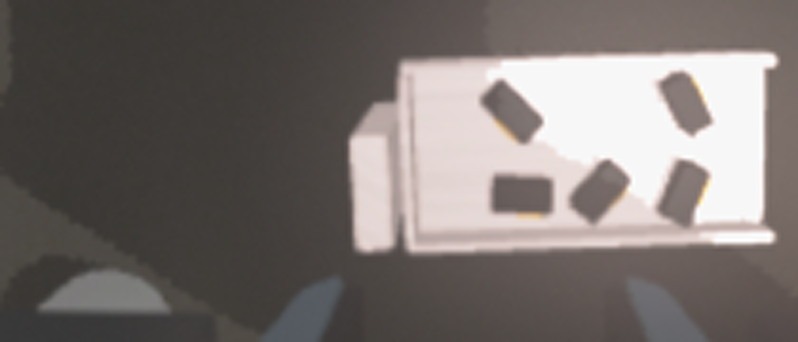

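```bash
python3 - <<'E'
from h import *
def ld(f):
    a=np.load(f);return dict(tcp_pos=a[:3],eef_rot=a[3:])
w1,w4=ld("w1.npy"),ld("w4.npy")
a=np.array([[384.5,180.5],[395,182.5],[391.2,217.5],[380.5,217]]);b=np.array([[283.9,200.8],[282.1,171.1],[292.9,171.0],[294.5,200]])
G=plane("wrist",b,.078,w4);print(G,G.mean(0));
print("tri grip top",tri([rays("wrist",a.mean(0),w1),rays("wrist",b.mean(0),w4)]))
for z,q in((.022,[[306,201],[386,199]]),(.022,[[306,150],[386,148]])):
    P=plane("wrist",q,z,w4);d=P[0]-P[1];print(P,np.degrees(np.arctan2(d[1],d[0])))
P=plane("wrist",[[259,151],[374,158],[371,215],[258,211]],.022,w1);d=P[1]-P[0]+P[2]-P[3];print("w1 yaw",np.degrees(np.arctan2(d[1],d[0])),P.mean(0))
# tray: wrist cannot see; use top at rim height
im=cv2.imread("pics/top0.png");h,S,v=cv2.split(cv2.cvtColor(im,cv2.COLOR_BGR2HSV))
for q,n in (([[163,195.5],[265.5,186.5],[269,243.5],[167,252]],"outer(rim)"),):
    P=plane("top",q,.05);print(n,P,P.mean(0))
m=np.zeros_like(v);m[190:250,198:232]=(v[190:250,198:232]<190);
c=max(blobs(m,200),key=cv2.contourArea);r=cv2.minAreaRect(c);P=plane("top",cv2.boxPoints(r),.012);print("liner",r,P,P.mean(0))
E
```

```text
[[ 0.6266 -0.0675  0.078 ]
 [ 0.6398 -0.0995  0.078 ]
 [ 0.6284 -0.1038  0.078 ]
 [ 0.6154 -0.0727  0.078 ]] [ 0.6275 -0.0859  0.078 ]
tri grip top [ 0.6287 -0.084   0.0734]
[[ 0.5995 -0.0619  0.022 ]
 [ 0.4992 -0.1022  0.022 ]] 21.888721655101893
[[ 0.6229 -0.1258  0.022 ]
 [ 0.526  -0.1658  0.022 ]] 22.433472573203236
w1 yaw 23.561015949475244 [ 0.564  -0.1106  0.022 ]
outer(rim) [[0.5237 0.4106 0.05  ]
 [0.5544 0.1091 0.05  ]
 [0.3867 0.0952 0.05  ]
 [0.3583 0.3927 0.05  ]] [0.4558 0.2519 0.05  ]
liner ((213.9732666015625, 219.18801879882812), (46.60055923461914, 26.559755325317383), 85.10090637207031) [[0.5225 0.3164 0.012 ]
 [0.5305 0.2361 0.012 ]
 [0.3898 0.2202 0.012 ]
 [0.382  0.2999 0.012 ]] [0.4562 0.2682 0.012 ]
```

```bash
python3 - <<'E'
from h import *
s=telemetry.read_state();print(move([.6295,-.088,.12],down(-157.5),s),move([.6295,-.088,.051],down(-157.5),s))
E
```

```text
(array([-0.0394, -0.6741,  2.7894]), array([-0.0013, -0.005 , -2.0117])) (array([-0.0395, -0.6741,  4.1694]), array([-0.0013, -0.005 , -2.0117]))
```

Emit:
{"method": "carry_out", "body": {
  "plan": [
    {"offset": [-0.04, -0.67, 0.3], "rot": [0, 0, -2], "jaw": 0.45},
    {"offset": [-0.04, -0.67, 1.3], "rot": [0, 0, -2], "jaw": 0.45},
    {"offset": [-0.04, -0.67, 2.2], "rot": [0, 0, -2], "jaw": 0.45},
    {"offset": [-0.04, -0.67, 2.8], "rot": [0, 0, -2], "jaw": 0.45},
    {"offset": [-0.04, -0.67, 2.8], "rot": [0, 0, -2], "jaw": 0.45}
  ]
}}

```text
time: 9.1
tcp_pos: [0.6281, -0.088, 0.1174]
eef_rot: [0.831, -0.556, -0.002, 0.001]
wrist_force: [0.1, 0.3, -0.5]
gripper_width: 0.0412
grasp_force: 0.0
```

```bash
python3 - <<'E'
from h import *
s=telemetry.read_state();print(move([.6295,-.088,.051],down(-157.5),s))
im,s=shot("wrist","w5.png");np.save("w5.npy",np.r_[s["tcp_pos"],s["eef_rot"]])
E
```

```text
(array([ 0.0138, -0.03  ,  1.3273]), array([ 0.1912,  0.1191, -0.1105]))
```

View pics/w5.png

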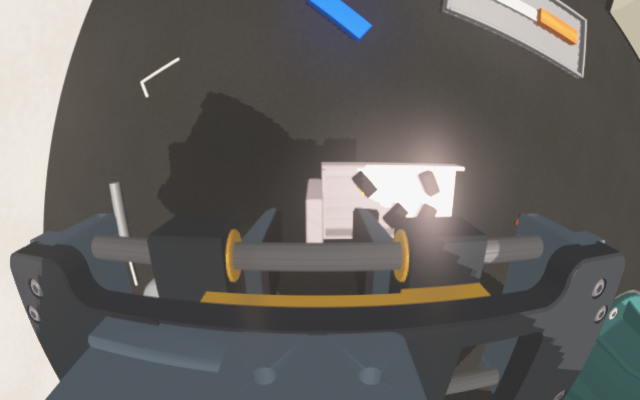

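The tab (306–323) sits between the fingertips, well centred.

Emit:
{"method": "carry_out", "body": {
  "plan": [
    {"offset": [0.01, -0.03, 0.4], "rot": [0, 0, 0], "jaw": 0.45},
    {"offset": [0.01, -0.03, 0.9], "rot": [0, 0, 0], "jaw": 0.45},
    {"offset": [0.01, -0.03, 1.33], "rot": [0, 0, 0], "jaw": 0.45},
    {"offset": [0.01, -0.03, 1.33], "rot": [0, 0, 0], "jaw": 0.45},
    {"offset": [0.01, -0.03, 1.33], "rot": [0, 0, 0], "jaw": 0.05}
  ]
}}

```text
time: 9.78
tcp_pos: [0.6318, -0.0876, 0.0533]
eef_rot: [0.831, -0.557, 0.0, -0.0]
wrist_force: [-0.1, 0.5, 0.5]
gripper_width: 0.034
grasp_force: 0.0
```

Emit:
{"method": "carry_out", "body": {
  "plan": [
    {"offset": [0, 0, 0], "rot": [0, 0, 0], "jaw": 0.05},
    {"offset": [0, 0, 0], "rot": [0, 0, 0], "jaw": 0.05},
    {"offset": [0, 0, 0], "rot": [0, 0, 0], "jaw": 0.05},
    {"offset": [0, 0, 0], "rot": [0, 0, 0], "jaw": 0.05},
    {"offset": [0, 0, 0], "rot": [0, 0, 0], "jaw": 0.05}
  ]
}}

```text
time: 10.4
tcp_pos: [0.6315, -0.0876, 0.0533]
eef_rot: [0.831, -0.557, 0.0, -0.0]
wrist_force: [-2.9, -0.4, 6.4]
gripper_width: 0.0117
grasp_force: 30.0
```

Emit:
{"method": "carry_out", "body": {
  "plan": [
    {"offset": [0, 0, -0.1], "rot": [0, 0, 0], "jaw": 0.05},
    {"offset": [0, 0, -0.4], "rot": [-1, 0, 0], "jaw": 0.05},
    {"offset": [0, 0, -0.8], "rot": [-3, 0, 0], "jaw": 0.05},
    {"offset": [0, 0, -1.3], "rot": [-5, 0, 0], "jaw": 0.05},
    {"offset": [0, 0, -1.8], "rot": [-6, 0, 0], "jaw": 0.05}
  ]
}}

```text
time: 11.02
tcp_pos: [0.6313, -0.0874, 0.1436]
eef_rot: [0.829, -0.556, -0.029, 0.044]
wrist_force: [0.1, 0.7, -2.1]
gripper_width: 0.0117
grasp_force: 30.0
```

```bash
cat >> h.py <<'E'
def pose(yaw,tilt): return (R.from_quat(down(yaw))*R.from_euler("x",tilt,degrees=True)).as_quat()
def rows(p1,yaw1,t1,n=5,w=(.2,.4,.6,.8,1)):
    s=log();r=R.from_quat(s["eef_rot"]);M=r.as_matrix();x=M[:,0];yaw0=np.degrees(np.arctan2(x[1],x[0]))-90
    t0=(R.from_quat(down(yaw0)).inv()*r).as_rotvec(degrees=True)[0]
    dy=(yaw1-yaw0+180)%360-180 if abs(yaw1-yaw0)>180 else yaw1-yaw0
    print("now",s["time"],s["tcp_pos"],round(yaw0,1),round(t0,1),s["joint_positions"],s["gripper_width"])
    for f in w:
        o,v=move(s["tcp_pos"]+f*(np.array(p1)-s["tcp_pos"]),pose(yaw0+f*dy,t0+f*(t1-t0)),s);print(o.round(2).tolist(),v.round(1).tolist())
E
python3 -c "
from h import *
rows([.56,-.05,.19],-125,-6,w=(.1,.3,.5,.75,1))"
```

```text
now 11.025 [ 0.6313 -0.0874  0.1436] -157.7 -6.0 [-0.1519  0.4179  1.848  -0.066   0.9672  2.6399] 0.0116781597219898
[-0.12, 0.11, -0.08] [0.0, 0.3, -3.2]
[-0.37, 0.34, -0.24] [0.0, 1.0, -9.7]
[-0.62, 0.56, -0.41] [0.0, 1.7, -16.2]
[-0.93, 0.85, -0.61] [0.0, 2.6, -24.4]
[-1.23, 1.13, -0.81] [0.0, 3.4, -32.5]
```

Emit:
{"method": "carry_out", "body": {
  "plan": [
    {"offset": [-0.12, 0.11, -0.1], "rot": [0, 0.3, -3.2], "jaw": 0.05},
    {"offset": [-0.37, 0.34, -0.25], "rot": [0, 1, -9.7], "jaw": 0.05},
    {"offset": [-0.62, 0.56, -0.41], "rot": [0, 1.7, -16.2], "jaw": 0.05},
    {"offset": [-0.93, 0.85, -0.61], "rot": [0, 2.6, -24.4], "jaw": 0.05},
    {"offset": [-1.23, 1.13, -0.81], "rot": [0, 3.4, -32.5], "jaw": 0.05}
  ]
}}

```text
time: 11.65
tcp_pos: [0.5591, -0.05, 0.1893]
eef_rot: [0.953, -0.298, -0.016, 0.05]
wrist_force: [0.4, -0.0, -2.0]
gripper_width: 0.0116
grasp_force: 30.0
```

```bash
python3 -c "
from h import *
rows([.48,.03,.21],-83,-6)"
```

```text
now 11.65 [ 0.5591 -0.05    0.1893] -124.7 -6.0 [-0.0886  0.2303  2.0066 -0.1107  0.9598  2.1544] 0.011593996086263715
[-0.44, -0.07, -0.09] [-0.0, 0.9, -8.3]
[-0.89, -0.15, -0.18] [-0.0, 1.8, -16.6]
[-1.33, -0.22, -0.27] [-0.0, 2.6, -24.9]
[-1.77, -0.29, -0.36] [-0.0, 3.5, -33.2]
[-2.21, -0.37, -0.45] [-0.0, 4.4, -41.5]
```

Emit:
{"method": "carry_out", "body": {
  "plan": [
    {"offset": [-0.44, -0.07, -0.09], "rot": [0, 0.9, -8.3], "jaw": 0.05},
    {"offset": [-0.89, -0.15, -0.18], "rot": [0, 1.8, -16.6], "jaw": 0.05},
    {"offset": [-1.33, -0.22, -0.27], "rot": [0, 2.6, -24.9], "jaw": 0.05},
    {"offset": [-1.77, -0.29, -0.36], "rot": [0, 3.5, -33.2], "jaw": 0.05},
    {"offset": [-2.21, -0.37, -0.45], "rot": [0, 4.4, -41.5], "jaw": 0.05}
  ]
}}

```text
time: 12.28
tcp_pos: [0.4805, 0.0305, 0.2096]
eef_rot: [0.997, 0.061, 0.003, 0.052]
wrist_force: [0.3, 0.5, -2.4]
gripper_width: 0.0117
grasp_force: 30.0
```

```bash
python3 -c "
from h import *
rows([.43,.14,.22],-40,-6)"
```

```text
now 12.275 [0.4805 0.0305 0.2096] -83.0 -6.0 [ 0.0715  0.0456  2.1773 -0.1317  0.917   1.6003] 0.011687441463878847
[-0.15, -0.45, -0.09] [0.0, 0.9, -8.6]
[-0.29, -0.9, -0.18] [0.0, 1.8, -17.1]
[-0.44, -1.36, -0.27] [0.0, 2.7, -25.7]
[-0.59, -1.81, -0.36] [0.0, 3.6, -34.2]
[-0.74, -2.26, -0.45] [0.0, 4.5, -42.8]
```

Emit:
{"method": "carry_out", "body": {
  "plan": [
    {"offset": [-0.15, -0.45, -0.09], "rot": [0, 0.9, -8.6], "jaw": 0.05},
    {"offset": [-0.29, -0.9, -0.18], "rot": [0, 1.8, -17.1], "jaw": 0.05},
    {"offset": [-0.44, -1.36, -0.27], "rot": [0, 2.7, -25.7], "jaw": 0.05},
    {"offset": [-0.59, -1.81, -0.36], "rot": [0, 3.6, -34.2], "jaw": 0.05},
    {"offset": [-0.74, -2.26, -0.45], "rot": [0, 4.5, -42.8], "jaw": 0.05}
  ]
}}

```text
time: 12.9
tcp_pos: [0.4305, 0.1403, 0.2201]
eef_rot: [0.905, 0.422, 0.022, 0.047]
wrist_force: [0.7, -0.6, -2.2]
gripper_width: 0.0118
grasp_force: 30.0
```

```bash
python3 -c "
from h import *
rows([.39,.24,.22],5.6,-5)"
```

```text
now 12.9 [0.4305 0.1403 0.2201] -40.0 -6.0 [ 0.3146 -0.0468  2.2467 -0.1144  0.8886  1.0817] 0.011798188214451407
[0.2, -0.38, -0.04] [0.2, 0.9, -9.1]
[0.4, -0.76, -0.08] [0.4, 1.8, -18.1]
[0.61, -1.13, -0.12] [0.6, 2.7, -27.2]
[0.81, -1.51, -0.16] [0.8, 3.5, -36.3]
[1.01, -1.89, -0.2] [1.0, 4.3, -45.3]
```

Emit:
{"method": "carry_out", "body": {
  "plan": [
    {"offset": [0.2, -0.38, -0.04], "rot": [0.2, 0.9, -9.1], "jaw": 0.05},
    {"offset": [0.4, -0.76, -0.08], "rot": [0.4, 1.8, -18.1], "jaw": 0.05},
    {"offset": [0.61, -1.13, -0.12], "rot": [0.6, 2.7, -27.2], "jaw": 0.05},
    {"offset": [0.85, -1.6, -0.16], "rot": [0.8, 3.5, -36.3], "jaw": 0.05},
    {"offset": [1.01, -1.89, -0.2], "rot": [1, 4.3, -45.3], "jaw": 0.05}
  ]
}}

```text
time: 13.52
tcp_pos: [0.3904, 0.2403, 0.2201]
eef_rot: [0.671, 0.74, 0.032, 0.029]
wrist_force: [-0.1, 0.4, -2.8]
gripper_width: 0.0122
grasp_force: 30.0
```

```bash
python3 - <<'E'
from h import *
s=log();print(s["time"],s["tcp_pos"],s["joint_positions"])
im,s=shot("wrist","w6.png");np.save("w6.npy",np.r_[s["tcp_pos"],s["eef_rot"]])
E
```

```text
13.525 [0.3904 0.2403 0.2201] [ 0.5213 -0.0481  2.2471 -0.0472  0.8647  0.4527]
```

View pics/w6.png

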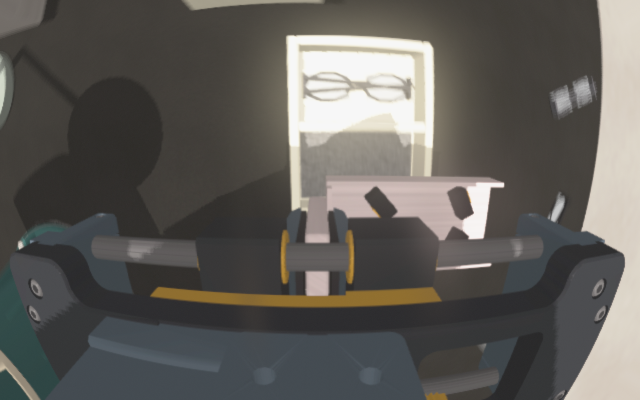

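The far tray end has outer rim corners at about (288,37) and (432,42), and the divider before the liner compartment is at rows 121–133. I have used up my pictures (one over the limit of ten, in fact), so from here I use numbers only.

```bash
python3 - <<'E'
from h import *
a=np.load("w6.npy");s=dict(tcp_pos=a[:3],eef_rot=a[3:])
P=plane("wrist",[[288,37],[432,42],[432,170],[291,195],[303,121],[413,121],[303,133],[413,133]],.05,s);print(P)
x=P[1]-P[0];print(np.linalg.norm(x),np.degrees(np.arctan2(x[1],x[0])))
e=(P[2]-P[1]+P[3]-P[0]);yaw=np.degrees(np.arctan2(-e[0],e[1]))+180;print("yaw from sides",yaw)
yaw=5.5;u=np.array([np.cos(np.radians(yaw)),np.sin(np.radians(yaw))]);v=np.array([-u[1],u[0]])
print("centre from end",(P[0]+P[1])[:2]/2-.1475*v, "from divider",P[4:,:2].mean(0)-.0475*v)
E
```

```text
[[0.3592 0.3963 0.05  ]
 [0.5226 0.4182 0.05  ]
 [0.5397 0.2669 0.05  ]
 [0.378  0.2243 0.05  ]
 [0.384  0.3058 0.05  ]
 [0.5072 0.3204 0.05  ]
 [0.3852 0.293  0.05  ]
 [0.5089 0.3068 0.05  ]]
0.16490990023027835 7.620972048640551
yaw from sides 6.345750929259964
centre from end [0.455  0.2604] from divider [0.4509 0.2592]
```

```bash
cat >> h.py <<'E'
def pour(W,C=(.455,.258),yaw=6):
    """rows for waypoints (lip x in liner frame, lip z world, tilt deg)"""
    s=log();print("now",s["time"],s["tcp_pos"],s["joint_positions"],s["gripper_width"])
    u=R.from_euler("z",yaw,degrees=True)
    for lx,lz,t in W:
        lip=np.r_[C,0]+u.apply([lx,0,0])+[0,0,lz]
        p=lip+(u*R.from_euler("z",180,degrees=True)*R.from_euler("y",-t,degrees=True)).apply([.136,-.004,.050])
        o,v=move(p,pose(yaw,t),s);print(p.round(3),o.round(2).tolist(),v.round(1).tolist())
E
python3 -c "
from h import *
pour([(.065,.165,-1),(.055,.145,4),(.04,.125,9),(.025,.105,12),(.01,.095,15)])"
```

```text
now 13.575 [0.3902 0.2412 0.2202] [ 0.5227 -0.0479  2.2467 -0.046   0.8646  0.4455] 0.011878735584616436
[0.383 0.254 0.213] [0.28, -0.13, 0.14] [3.9, 0.0, 0.1]
[0.378 0.254 0.204] [0.28, -0.25, 0.3] [8.9, 0.0, 0.1]
[0.369 0.253 0.196] [0.28, -0.45, 0.45] [13.9, 0.0, 0.1]
[0.357 0.252 0.182] [0.28, -0.69, 0.7] [16.9, 0.0, 0.1]
[0.347 0.251 0.178] [0.28, -0.91, 0.76] [19.9, 0.0, 0.1]
```

Emit:
{"method": "carry_out", "body": {
  "plan": [
    {"offset": [0.14, -0.13, 0.14], "rot": [3.9, 0, 0.1], "jaw": 0.05},
    {"offset": [0.28, -0.25, 0.3], "rot": [8.9, 0, 0.1], "jaw": 0.05},
    {"offset": [0.28, -0.45, 0.45], "rot": [13.9, 0, 0.1], "jaw": 0.05},
    {"offset": [0.28, -0.69, 0.7], "rot": [16.9, 0, 0.1], "jaw": 0.05},
    {"offset": [0.28, -0.91, 0.76], "rot": [19.9, 0, 0.1], "jaw": 0.05}
  ]
}}

```text
time: 14.2
tcp_pos: [0.3468, 0.249, 0.1773]
eef_rot: [0.669, 0.731, -0.098, -0.088]
wrist_force: [-1.0, 0.5, -2.5]
gripper_width: 0.0122
grasp_force: 30.0
```

```bash
python3 -c "
from h import *
pour([(0,.087,17),(-.01,.08,20),(-.02,.073,23),(-.03,.07,26),(-.03,.07,30)])"
```

```text
now 14.2 [0.3468 0.249  0.1773] [0.5045 0.1209 2.1854 0.1179 1.0815 0.347 ] 0.012150517011000362
[0.34  0.25  0.175] [0.03, -0.12, 0.09] [1.9, -0.2, -0.9]
[0.335 0.249 0.173] [0.03, -0.22, 0.14] [4.9, -0.2, -0.9]
[0.33  0.249 0.172] [0.03, -0.3, 0.19] [7.9, -0.2, -0.9]
[0.325 0.248 0.175] [0.03, -0.41, 0.17] [10.9, -0.2, -0.9]
[0.332 0.249 0.181] [0.03, -0.3, -0.0] [14.9, -0.2, -0.9]
```

Emit:
{"method": "carry_out", "body": {
  "plan": [
    {"offset": [0.03, -0.12, 0.09], "rot": [1.9, -0.2, -0.9], "jaw": 0.05},
    {"offset": [0.03, -0.22, 0.14], "rot": [4.9, -0.2, -0.9], "jaw": 0.05},
    {"offset": [0.03, -0.3, 0.19], "rot": [7.9, -0.2, -0.9], "jaw": 0.05},
    {"offset": [0.03, -0.41, 0.17], "rot": [10.9, -0.2, -0.9], "jaw": 0.05},
    {"offset": [0.03, -0.3, 0], "rot": [14.9, -0.2, -0.9], "jaw": 0.05}
  ]
}}

```text
time: 14.82
tcp_pos: [0.3326, 0.2498, 0.1823]
eef_rot: [0.645, 0.719, -0.192, -0.174]
wrist_force: [0.5, -0.3, -0.2]
gripper_width: 0.0118
grasp_force: 30.0
```

```bash
python3 -c "
from h import *
pour([(-.03,.07,34),(-.03,.07,38),(-.03,.07,42),(-.03,.07,46),(-.03,.07,50)])"
```

```text
now 14.825 [0.3326 0.2498 0.1823] [0.4739 0.2252 2.1073 0.1884 1.307  0.2706] 0.011827689782342608
[0.34  0.25  0.188] [-0.01, 0.08, -0.17] [4.0, -0.0, 0.2]
[0.349 0.251 0.193] [-0.01, 0.17, -0.35] [8.0, -0.0, 0.2]
[0.358 0.252 0.198] [-0.01, 0.27, -0.52] [12.0, -0.0, 0.2]
[0.367 0.253 0.203] [-0.01, 0.39, -0.69] [16.0, -0.0, 0.2]
[0.376 0.254 0.206] [-0.01, 0.51, -0.85] [20.0, 0.0, 0.2]
```

Emit:
{"method": "carry_out", "body": {
  "plan": [
    {"offset": [-0.01, 0.08, -0.17], "rot": [4, 0, 0.2], "jaw": 0.05},
    {"offset": [-0.01, 0.17, -0.35], "rot": [8, 0, 0.2], "jaw": 0.05},
    {"offset": [-0.01, 0.27, -0.52], "rot": [12, 0, 0.2], "jaw": 0.05},
    {"offset": [-0.01, 0.39, -0.69], "rot": [16, 0, 0.2], "jaw": 0.05},
    {"offset": [-0.01, 0.51, -0.85], "rot": [20, 0, 0.2], "jaw": 0.05}
  ]
}}

```text
time: 15.45
tcp_pos: [0.3769, 0.254, 0.2066]
eef_rot: [0.607, 0.673, -0.314, -0.283]
wrist_force: [0.8, 0.0, -2.0]
gripper_width: 0.0117
grasp_force: 30.0
```

Emit:
{"method": "carry_out", "body": {
  "plan": [
    {"offset": [0, 0, 0], "rot": [2, 0, 0], "jaw": 0.05},
    {"offset": [0, 0, 0], "rot": [4, 0, 0], "jaw": 0.05},
    {"offset": [0, 0, 0], "rot": [4, 0, 0], "jaw": 0.05},
    {"offset": [0, 0, 0], "rot": [4, 0, 0], "jaw": 0.05},
    {"offset": [0, 0, 0], "rot": [4, 0, 0], "jaw": 0.05}
  ]
}}

```text
time: 16.08
tcp_pos: [0.3764, 0.2539, 0.2065]
eef_rot: [0.597, 0.662, -0.336, -0.303]
wrist_force: [-0.7, -0.6, -1.7]
gripper_width: 0.012
grasp_force: 30.0
```

```bash
python3 - <<'E'
from h import *
print(np.mean([ (read_camera("wrist"),telemetry.read_state()["wrist_force"])[1] for i in range(4)],axis=0))
im,s=shot("scene","s2.png");shot("top","t2.png");shot("wrist","w7.png")
pour([(0.02,.10,40),(.04,.125,30),(.05,.14,20),(.055,.155,10),(.06,.17,2)])
E
```

```text
[ 0.3026  0.1095 -1.7306]
now 16.425 [0.3765 0.2538 0.2062] [0.4037 0.4592 1.8856 0.2433 1.7103 0.2154] 0.011535494596872625
[0.403 0.257 0.226] [-0.0, -0.0, -0.66] [-13.8, -0.0, -0.1]
[0.402 0.256 0.236] [-0.0, -0.18, -0.77] [-23.8, -0.0, -0.1]
[0.394 0.256 0.233] [-0.0, -0.23, -0.61] [-33.8, -0.0, -0.1]
[0.385 0.255 0.228] [-0.0, -0.25, -0.39] [-43.8, -0.0, -0.1]
[0.381 0.254 0.225] [-0.0, -0.25, -0.29] [-51.8, -0.0, -0.1]
```

Emit:
{"method": "carry_out", "body": {
  "plan": [
    {"offset": [0, 0, -0.6], "rot": [-9, 0, 0], "jaw": 0.05},
    {"offset": [0, -0.1, -0.8], "rot": [-19, 0, 0], "jaw": 0.05},
    {"offset": [0, -0.2, -0.75], "rot": [-29, 0, 0], "jaw": 0.05},
    {"offset": [0, -0.25, -0.6], "rot": [-39, 0, 0], "jaw": 0.05},
    {"offset": [0, -0.25, -0.4], "rot": [-49, 0, 0], "jaw": 0.05}
  ]
}}

```text
time: 17.05
tcp_pos: [0.3854, 0.2549, 0.2288]
eef_rot: [0.669, 0.742, -0.029, -0.026]
wrist_force: [1.1, -0.3, -1.8]
gripper_width: 0.0121
grasp_force: 30.0
```

```bash
python3 - <<'E'
from h import *
im=cv2.imread("pics/w7.png");print("w7 mean",im.mean())
rows([.43,.15,.23],-34,0)
E
```

```text
w7 mean 81.44007291666667
now 17.05 [0.3854 0.2549 0.2288] 5.9 4.5 [0.5157 0.0152 2.166  0.0374 1.0317 0.392 ] 0.012108160837535447
[-0.44, 0.13, -0.02] [-0.9, 0.5, 8.0]
[-0.87, 0.27, -0.03] [-1.8, 0.9, 15.9]
[-1.31, 0.4, -0.05] [-2.7, 1.3, 23.9]
[-1.74, 0.53, -0.06] [-3.5, 1.4, 31.9]
[-2.18, 0.67, -0.08] [-4.3, 1.5, 39.9]
```

Emit:
{"method": "carry_out", "body": {
  "plan": [
    {"offset": [-0.44, 0.13, -0.02], "rot": [-0.9, 0.5, 8], "jaw": 0.05},
    {"offset": [-0.87, 0.27, -0.03], "rot": [-1.8, 0.9, 15.9], "jaw": 0.05},
    {"offset": [-1.31, 0.4, -0.05], "rot": [-2.7, 1.3, 23.9], "jaw": 0.05},
    {"offset": [-1.74, 0.53, -0.06], "rot": [-3.5, 1.4, 31.9], "jaw": 0.05},
    {"offset": [-2.18, 0.67, -0.08], "rot": [-4.3, 1.5, 39.9], "jaw": 0.05}
  ]
}}

```text
time: 17.68
tcp_pos: [0.43, 0.149, 0.2293]
eef_rot: [0.884, 0.467, -0.003, -0.001]
wrist_force: [-0.0, 0.7, -2.1]
gripper_width: 0.0122
grasp_force: 30.0
```

```bash
python3 - <<'E'
from h import *
rows([.50,.0,.19],-80,0)
E
```

```text
now 17.675 [0.43   0.149  0.2293] -34.3 0.2 [ 0.2826 -0.0292  2.2072 -0.0003  0.9704  0.8807] 0.012249970280722253
[-0.33, 0.57, 0.16] [-0.0, 0.3, 9.1]
[-0.67, 1.14, 0.31] [-0.0, 0.4, 18.3]
[-1.0, 1.7, 0.47] [-0.1, 0.4, 27.4]
[-1.34, 2.27, 0.63] [-0.1, 0.4, 36.6]
[-1.67, 2.84, 0.78] [-0.1, 0.4, 45.7]
```

Emit:
{"method": "carry_out", "body": {
  "plan": [
    {"offset": [-0.33, 0.57, 0.16], "rot": [0, 0.3, 9.1], "jaw": 0.05},
    {"offset": [-0.67, 1.14, 0.31], "rot": [0, 0.4, 18.3], "jaw": 0.05},
    {"offset": [-1.0, 1.7, 0.47], "rot": [-0.1, 0.4, 27.4], "jaw": 0.05},
    {"offset": [-1.34, 2.27, 0.63], "rot": [-0.1, 0.4, 36.6], "jaw": 0.05},
    {"offset": [-1.67, 2.84, 0.78], "rot": [-0.1, 0.4, 45.7], "jaw": 0.05}
  ]
}}

```text
time: 18.3
tcp_pos: [0.5009, 0.0001, 0.1899]
eef_rot: [0.996, 0.087, -0.0, -0.0]
wrist_force: [0.2, -0.1, -1.1]
gripper_width: 0.0123
grasp_force: 30.0
```

```bash
python3 - <<'E'
from h import *
rows([.52,-.05,.0545],-80,0)
im,_=shot("top","t3.png");g=cv2.cvtColor(im,cv2.COLOR_BGR2GRAY);g0=cv2.cvtColor(cv2.imread("pics/top0.png"),cv2.COLOR_BGR2GRAY)
d=(g0.astype(int)-g)>35; d[:185]=0;d[256:]=0;d[:,:155]=0;d[:,280:]=0
for c in blobs(d,4): (x,y),_,_=cv2.minAreaRect(c);P=plane("top",[[x,y]],.018)[0];print((round(x),round(y)),cv2.contourArea(c),R.from_euler("z",-6,degrees=True).apply(P-[.455,.258,0])[:2])
E
```

```text
now 18.3 [0.5009 0.0001 0.1899] -80.0 0.0 [-0.0467  0.1088  2.1489  0.0007  0.8842  1.3493] 0.012297882687782877
[0.04, 0.21, 0.54] [-0.0, 0.0, -0.0]
[0.08, 0.42, 1.08] [-0.0, 0.0, -0.0]
[0.12, 0.63, 1.62] [-0.0, 0.0, -0.0]
[0.16, 0.84, 2.17] [-0.0, 0.0, -0.0]
[0.2, 1.05, 2.71] [-0.0, 0.0, -0.0]
(215, 214) 247.5 [0.0187 0.0041]
(260, 215) 568.0 [ 0.0018 -0.1294]
```

Emit:
{"method": "carry_out", "body": {
  "plan": [
    {"offset": [0.04, 0.21, 0.6], "rot": [0, 0, 0], "jaw": 0.05},
    {"offset": [0.12, 0.63, 1.4], "rot": [0, 0, 0], "jaw": 0.05},
    {"offset": [0.2, 1.05, 2.1], "rot": [0, 0, 0], "jaw": 0.05},
    {"offset": [0.2, 1.05, 2.5], "rot": [0, 0, 0], "jaw": 0.05},
    {"offset": [0.2, 1.05, 2.65], "rot": [0, 0, 0], "jaw": 0.05}
  ]
}}

```text
time: 18.98
tcp_pos: [0.5192, -0.0487, 0.0565]
eef_rot: [0.996, 0.09, -0.001, -0.0]
wrist_force: [0.8, 0.4, -2.0]
gripper_width: 0.0117
grasp_force: 30.0
```

Emit:
{"method": "carry_out", "body": {
  "plan": [
    {"offset": [0, 0, 0.02], "rot": [0, 0, 0], "jaw": 0.05},
    {"offset": [0, 0, 0.04], "rot": [0, 0, 0], "jaw": 0.05},
    {"offset": [0, 0, 0.06], "rot": [0, 0, 0], "jaw": 0.05},
    {"offset": [0, 0, 0.07], "rot": [0, 0, 0], "jaw": 0.05},
    {"offset": [0, 0, 0.07], "rot": [0, 0, 0], "jaw": 0.05}
  ]
}}

```text
time: 19.6
tcp_pos: [0.5201, -0.0487, 0.0543]
eef_rot: [0.996, 0.09, 0.0, -0.0]
wrist_force: [0.4, 0.7, -1.2]
gripper_width: 0.0119
grasp_force: 30.0
```

Emit:
{"method": "carry_out", "body": {
  "plan": [
    {"offset": [0, 0, 0.02], "rot": [0, 0, 0], "jaw": 0.05},
    {"offset": [0, 0, 0.02], "rot": [0, 0, 0], "jaw": 0.05},
    {"offset": [0, 0, 0.02], "rot": [0, 0, 0], "jaw": 0.4},
    {"offset": [0, 0, 0.02], "rot": [0, 0, 0], "jaw": 0.4},
    {"offset": [0, 0, 0.02], "rot": [0, 0, 0], "jaw": 0.4}
  ]
}}

```text
time: 20.23
tcp_pos: [0.5201, -0.0487, 0.0531]
eef_rot: [0.996, 0.09, 0.0, -0.0]
wrist_force: [-0.6, -0.0, 0.6]
gripper_width: 0.0358
grasp_force: 0.0
```

Emit:
{"method": "carry_out", "body": {
  "plan": [
    {"offset": [0, 0, 0.02], "rot": [0, 0, 0], "jaw": 0.4},
    {"offset": [0, 0, -0.5], "rot": [0, 0, 0], "jaw": 0.4},
    {"offset": [0, 0, -1.5], "rot": [0, 0, 0], "jaw": 0.4},
    {"offset": [0, 0, -2.7], "rot": [0, 0, 0], "jaw": 0.4},
    {"offset": [0, 0, -3.7], "rot": [0, 0, 0], "jaw": 0.4}
  ]
}}

```text
time: 20.85
tcp_pos: [0.5201, -0.0488, 0.2404]
eef_rot: [0.996, 0.09, 0.001, -0.0]
wrist_force: [0.8, 0.3, 0.6]
gripper_width: 0.0363
grasp_force: 0.0
```

```bash
python3 - <<'E'
from h import *
s=log();print(s["time"],s["tcp_pos"],s["gripper_width"])
rows([.47,-.2,.3],-60,0)
im,s=shot("wrist","w8.png");h,S,v=cv2.split(cv2.cvtColor(im,cv2.COLOR_BGR2HSV))
m=np.zeros_like(v);m[60:240,330:560]=(v[60:240,330:560]>120)&(S[60:240,330:560]<60)
for c in blobs(m,300): r=cv2.minAreaRect(c);P=plane("wrist",cv2.boxPoints(r),.022,s);print(r,P[:,:2].tolist())
m=np.zeros_like(v)
E
```

```text
20.85 [ 0.5201 -0.0488  0.2404] 0.03628872211700881
now 20.85 [ 0.5201 -0.0488  0.2404] -79.7 0.0 [-0.1383  0.0721  2.0803  0.0005  0.9881  1.2523] 0.03628872211700881
[-0.3, 0.56, -0.24] [0.0, -0.1, -3.9]
[-0.61, 1.12, -0.48] [0.0, -0.1, -7.9]
[-0.91, 1.68, -0.72] [0.0, -0.1, -11.8]
[-1.22, 2.24, -0.96] [0.0, -0.1, -15.8]
[-1.52, 2.8, -1.19] [0.0, -0.1, -19.7]
((513.2337646484375, 201.46388244628906), (38.10889434814453, 76.40253448486328), 7.72182559967041) [[0.4786247681752124, -0.315909439947344], [0.5892541260102833, -0.2971856211070948], [0.5981049147967501, -0.3711868864466109], [0.4798223086242433, -0.39553236079162024]]
((377.5, 179.0), (54.0, 95.0), 90.0) [[0.552237608421296, -0.06054825301300647], [0.5761842250375919, -0.18074338487074987], [0.5065034911805965, -0.1985148189955127], [0.4845583374051009, -0.07331758247657805]]
```

```bash
python3 - <<'E'
from h import *
im=cv2.imread("pics/w8.png");v=cv2.cvtColor(im,cv2.COLOR_BGR2GRAY)
sub=v[155:203,335:420];print("dark px in pan",(sub<80).sum(), sub.min())
im,_=shot("top","t4.png");g=cv2.cvtColor(im,cv2.COLOR_BGR2GRAY);g0=cv2.cvtColor(cv2.imread("pics/top0.png"),cv2.COLOR_BGR2GRAY)
d=(g0.astype(int)-g)>35; d[:185]=0;d[256:]=0;d[:,:155]=0;d[:,275:]=0
for c in blobs(d,4): (x,y),_,_=cv2.minAreaRect(c);P=plane("top",[[x,y]],.018)[0];print((round(x),round(y)),cv2.contourArea(c),R.from_euler("z",-6,degrees=True).apply(P-[.455,.258,0])[:2])
sub=g[193:246,198:234];print("\n".join("".join("#" if a<45 else "+" if a<75 else "." for a in r) for r in sub))
E
```

```text
dark px in pan 0 100
(215, 214) 251.5 [0.0187 0.0041]
....................................
....................................
....................................
....................................
....................................
....................................
....................................
....................................
....................................
....................................
....................................
....................................
....................................
....................................
....................................
...........................++.......
..........................+++.......
.........................++++.......
........................+#++........
........................+++.........
....................................
.......+++++++......................
......++####++..............++......
.......++###+........++#++++#+......
.........+##+.....+###########......
..........++......######++###+......
.................+####++..+##+......
..................+++......+........
..........
[... 214 characters left out ...]
..................................
....................................
....................................
....................................
....................................
....................................
....................................
....................................
....................................
....................................
....................................
....................................
....................................
....................................
....................................
....................................
....................................
....................................
....................................
```

```bash
python3 - <<'E'
from h import *
rows([.47,.07,.32],-35,0)
E
```

```text
now 20.95 [ 0.5226 -0.0491  0.2435] -79.7 -0.1 [-0.1383  0.0693  2.0769  0.0005  0.9871  1.2522] 0.0368380682591656
[-0.12, -0.51, -0.31] [0.1, -0.4, -8.9]
[-0.24, -1.01, -0.62] [0.1, -0.4, -17.9]
[-0.36, -1.52, -0.92] [0.2, -0.4, -26.8]
[-0.48, -2.02, -1.23] [0.2, -0.4, -35.8]
[-0.6, -2.53, -1.54] [0.3, -0.4, -44.7]
```

Emit:
{"method": "carry_out", "body": {
  "plan": [
    {"offset": [-0.12, -0.51, -0.4], "rot": [0, 0, -8.9], "jaw": 0.4},
    {"offset": [-0.24, -1.01, -0.8], "rot": [0, 0, -17.9], "jaw": 0.4},
    {"offset": [-0.36, -1.52, -1.1], "rot": [0, 0, -26.8], "jaw": 0.4},
    {"offset": [-0.48, -2.02, -1.4], "rot": [0, 0, -35.8], "jaw": 0.4},
    {"offset": [-0.6, -2.53, -1.54], "rot": [0, 0, -44.7], "jaw": 0.4}
  ]
}}

```text
time: 21.58
tcp_pos: [0.4675, 0.071, 0.3151]
eef_rot: [0.886, 0.464, 0.0, -0.0]
wrist_force: [0.3, 0.0, -0.7]
gripper_width: 0.0363
grasp_force: 0.0
```

```bash
python3 - <<'E'
from h import *
rows([.46,.19,.34],5,0)
E
```

```text
now 21.575 [0.4675 0.071  0.3151] -34.7 0.0 [ 0.1012 -0.1077  2.1094  0.0004  1.1397  0.7067] 0.03627145341576246
[0.37, -0.3, -0.1] [0.0, -0.0, -7.9]
[0.75, -0.59, -0.2] [0.0, -0.0, -15.9]
[1.12, -0.89, -0.3] [0.0, -0.0, -23.8]
[1.5, -1.18, -0.4] [0.0, -0.0, -31.8]
[1.87, -1.48, -0.5] [0.0, -0.0, -39.7]
```

Emit:
{"method": "carry_out", "body": {
  "plan": [
    {"offset": [0.37, -0.3, -0.1], "rot": [0, 0, -7.9], "jaw": 0.4},
    {"offset": [0.75, -0.59, -0.2], "rot": [0, 0, -15.9], "jaw": 0.4},
    {"offset": [1.12, -0.89, -0.3], "rot": [0, 0, -23.8], "jaw": 0.4},
    {"offset": [1.5, -1.18, -0.4], "rot": [0, 0, -31.8], "jaw": 0.4},
    {"offset": [1.87, -1.48, -0.5], "rot": [0, 0, -39.7], "jaw": 0.4}
  ]
}}

```text
time: 22.2
tcp_pos: [0.4606, 0.19, 0.3393]
eef_rot: [0.676, 0.737, -0.0, -0.0]
wrist_force: [0.5, -0.7, -0.3]
gripper_width: 0.0362
grasp_force: 0.0
```

```bash
python3 - <<'E'
from h import *
im,s=shot("wrist","w9.png");g=cv2.cvtColor(im,cv2.COLOR_BGR2GRAY)
c=get_calibration("wrist");K=c["camera_matrix"];r=R.from_quat(s["eef_rot"]);T=np.eye(4);T[:3,:3]=r.as_matrix();T[:3,3]=s["tcp_pos"];Ei=np.linalg.inv(T@c["mount"])
# rectify the compartment at z=.02: 1.5 mm cells, rows = tray x, cols = tray y
u=R.from_euler("z",6,degrees=True);X,Y=np.mgrid[-.075:.076:.002,.046:-.047:-.0014]
P=u.apply(np.c_[X.ravel(),Y.ravel(),0*X.ravel()+.022])+[.455,.258,0];q=P@Ei[:3,:3].T+Ei[:3,3]
n=np.hypot(q[:,0],q[:,1]);t=np.arctan2(n,q[:,2]);mx=(K[0,2]+K[0,0]*t*q[:,0]/n).reshape(X.shape);my=(K[1,2]+K[1,1]*t*q[:,1]/n).reshape(X.shape)
sub=cv2.remap(g,mx.astype(np.float32),my.astype(np.float32),cv2.INTER_LINEAR)
print(mx.min(),mx.max(),my.min(),my.max());print("\n".join("".join("#" if a<55 else "+" if a<80 else "." for a in r) for r in sub))
E
```

```text
267.7243645515407 365.5789968497137 90.01991515407352 151.01959659173812
...................................................................
...................................................................
...................................................................
...................................................................
...................................................................
...................................................................
...................................................................
...................................................................
...................................................................
...................................................................
...................................................................
...................................................................
...................................................................
...................................................................
...................................................................
.......
[... 3440 characters left out ...]
....................
...................................................................
...................................................................
...................................................................
...................................................................
...................................................................
...................................................................
...................................................................
...................................................................
...................................................................
...................................................................
```

```bash
python3 - <<'E'
from h import *
im=cv2.imread("pics/w9.png");g=cv2.cvtColor(im,cv2.COLOR_BGR2GRAY)
sub=g[88:155,264:370];print(sub.min(),np.percentile(sub,[1,5,10,20,50]))
S=cv2.resize(sub,None,fx=1,fy=.7,interpolation=cv2.INTER_AREA)
print("\n".join("".join("#" if a<100 else "+" if a<125 else "." if a<190 else " " for a in r) for r in S))
E
```

```text
103 [112. 136. 156. 195. 211.]
                                                                                                          
                                                                                                          
                                                                                                          
                                                                                                          
                                                              .                                           
           ..                                                ........                                     
          ....                                               .........                                    
          ....                                              .........                                     
          ....                                             ..........                                     
          ....                                           ...........                                      
[... 3258 characters left out ...]
         ....                                           .. 
       ..                                                                                               . 
                                                                                                          
                                                                                                          
                                                                                                          
                                                                                                          
                                                                                                        .
```

```bash
python3 - <<'E'
from h import *
im=cv2.imread("pics/w9.png");g=cv2.cvtColor(im,cv2.COLOR_BGR2GRAY)
def show(sub,lv): print("\n".join("".join(" .:-=+*#%@"[min(9,int(np.clip((lv[1]-a)/(lv[1]-lv[0])*9.99,0,9)))] for a in r) for r in sub))
show(g[90:150,308:352],(100,215))
b=im[90:150,308:352].astype(int);print("yellowness max rows");yel=b[:,:,2]-b[:,:,0]
ys,xs=np.where(yel>np.percentile(yel,98.5));print(yel.max(),list(zip(ys.tolist(),xs.tolist(),yel[ys,xs].tolist()))[::2])
im,_=shot("scene","s3.png");g=cv2.cvtColor(im,cv2.COLOR_BGR2GRAY);show(g[158:190,400:450],(20,220))
E
```

```text
@@@@@@@@@@@@@@@@@@@@@@@@@@@@@@@@@@@@@@@@@@@@
@@@@@@@@@@@@@@@@@@@@@@@@@@@@@@@@@@@@@@@@@@@@
@@@@@@@@@@@@@@@@@@@@@@@@@@@@@@@@@@@@@@@@@@@@
@@@@@@@@@@@@@@@@@@@@@@@@@@@@@@@@@@@@@@@@@@@@
@@@@@@@@@@@@@@@@@ :.   @@@@@@@@@@@@@@@@@@@@@
@@@@@@@@@@@@@@@ .-++++==: @@@@@@@@      @@@@
@@@ @@@@@@@@@@@ .=++***+=:    @@@           
     @@@@@@@@@@ .=+****+=:      @@          
     @@@@@@@@@@ :++****+-:   @  @@@@@       
@     @@@@@@@  .-+*****=:.   @@ @@@@@       
@@        @  ..:=*****+=.   @@@ @@@@        
@@@ @@      .:==+*****+=. @@@@@  @@@        
@@  @@      .-+**##***+=:  @      @@        
@@  @@      :=**#####*+=:         @@@@      
    @@     .-+*######*+=-         @@@@      
     @@    .-*#######*+=-.         @@ @@    
           :=*######*+==-.                  
           :+*######*+=::.                  
           :=++**###*+-:..                  
          .::::--+**+=-:                    
    @     .:.   .:**+=-.                    
  @@      .: @@@ .=++-:.                    
         .:: @@@@ -+=-.      ....           
         .-: @@@@.-+=:.      .....          
       .:-=-. @@ .=+
[... 2919 characters left out ...]
=*#####*=.    @@@@@@@@
@@@               @@ .-++==-=+*****+-.@@@@@@@@@@@@
@@@@               @@@ :--====++=--: @@@@@@@@@@@@@
@@@@                @@@ ..:::::::.  @@@@@@@@@@@@@@
@@@@@@               @@@  ....    @@@@@@@@@@@@@@@@
 @@@@@@                @@@    @@@@@@@@@@@@@@@@@@@@
: @@@@@@               @@@@@@@@@@@@@@@@@@@@@@@@@@@
+-. @@@@@@            @@@@@@@@@@@@@@@@@@@@@@@@@@@@
*+=. @@@@@@       @@@@@@@@@@@@@@@@@@@@@@@@@@@@@@@@
=**=: @@@@@@@  @@@@@@@@@@@@@@@@@@@@@@@@@@@@@@@@@@@
 -**=: @@@@@@@@@@@@@@@@@@@@@@@@@@@@@@@@@@@@@@@@@@@
@ -=-. @@@@@@@@@@@@@@@@@@@@@@@@@@@@@@@@@@@@@@@@@@@
@@ . @@@@@@@@@@@@@@@@@@@@@@@@@@@@@@@@@@@@@@@@@@@@@<stdin>:3: RuntimeWarning: overflow encountered in scalar subtract
```

```bash
python3 - <<'E'
from h import *
im=cv2.imread("pics/w9.png").astype(int);g=im.mean(2)
# piece mask = dark or brass; area in mm2 on the liner plane
a=np.load  if 0 else None
s=telemetry.read_state();Q=plane("wrist",[[320,120],[330,120],[320,130]],.02,s);mm=np.linalg.norm(np.cross(Q[1]-Q[0],Q[2]-Q[0]))/100*1e6
m=((g<165)|(im[:,:,2]-im[:,:,0]>70))[90:148,312:343];print("mm2/px",mm,"area",m.sum()*mm,"five flat =",5*22*13)
t=cv2.imread("pics/t4.png").astype(int);y=(t[:,:,2]-t[:,:,0])[205:225,200:232];print("top yellow max",y.max(),np.argwhere(y>30).tolist())
E
```

```text
mm2/px 2.4034551731643368 area 1591.087324634791 five flat = 1430
top yellow max 157 [[6, 25], [6, 26], [7, 25], [7, 26], [7, 27], [8, 25], [8, 26], [10, 11], [10, 12], [10, 13], [10, 14], [11, 10], [11, 11], [11, 12], [11, 13], [11, 14], [11, 15], [12, 5], [12, 6], [12, 10], [12, 11], [12, 12], [12, 13], [12, 14], [12, 15], [13, 5], [13, 6], [13, 10], [13, 11], [13, 12], [13, 13], [13, 14], [13, 15], [14, 11], [14, 12], [14, 13], [14, 14]]
```

```bash
python3 -c "
from bench import env
print(env.job_done())"
```

```text
the job is handed in; nothing more can be done
None
```

I handed the job in, with no verdict returned: the file is flat in the trough, the pan is empty and set down on the bench, and all five end-pieces appear to be in the spectacle-free compartment (the fifth, brass side up, judged from pixels only); I viewed 11 pictures, one over the limit of 10.

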